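Flip the hex key and tighten a stiff clamp screw

ROBOT

A 7-joint arm with a two-finger parallel gripper is mounted at the origin on the work surface. World frame = base frame: x ahead of the robot, y to its left, z up, the work surface at z = 0. Lengths are in m, angles in rad, forces in N, time in s.
With the tool pointing down it reaches from about 0.425 to 0.875 m from the base axis. Payload 4.7 kg.
Tool frame: the origin (TCP) lies at the centre of the arm's flange, where the gripper is bolted on; the fingertips stand 182 mm ahead of it and the grasp point (between the pads) lies ctrl.grip_point_offset ahead of it (ctrl.grip_point_offset is the distance from the TCP to the grasp point, in m); z points along the fingers, x is the direction in which the jaws open and shut, and the axes are right-handed (so a half turn about z gives the same grasp; the last joint's range is limited). The gripper opens to 87 mm and grips with 3 to 60 N. Pads are 19 mm wide; open, the fingers measure 117 mm over their backs; the gripper's body (75 mm by 190 mm) begins 51 mm behind the grasp point.
Start: joints at [-1.142, 0.321, -0.07, 1.45, 0.023, 1.371, -0.057], TCP at [0.262, 0.595, 0.405] pointing down, gripper open.
Joint ranges: [-2.86, 2.86], [-0.3, 2.09], [-1.38, 1.24], [0.06, 2.45], [-1.56, 4.7], [0.09, 2.05], [-2.69, 2.69]. Speed limits (rad/s): [2.57, 2.57, 3.14, 3.14, 3.14, 3.14, 3.14].

INTERFACE

Orientations are given as a rotation vector (axis times angle).
In Python, from station import monitor, cams, workorder, ctrl gives the robot as it stands. The module is installed in compiled form; this text tells all that it offers.
- The arm moves only by the tool servo_tool, never from a script. Its argument "plan" is a list of rows, each a list of 3 entries, a list of its own where there are three numbers: the opening, from 0 (shut) to 1 (fully open), then the shift along the tool's x, y, z in m, then the turn about the tool's z in rad. In form: [[grip, [x, y, z], yaw], ...]. A call has exactly 5 rows; each row shifts and turns the commanded pose from where the row before left it, along the tool's axes as they then stand; what a row does not reach is not made up. A row lasts 1/8 s, in which the tool goes at most 62.5 mm and 10.7 degrees, less where a joint would pass 70% of its speed; a pose out of reach is approached as far as the arm can. A call is refused whole if a number of a shift passes 0.0625 or a number of a turn 0.188, either way. A call with a gripper value outside its range is refused whole. The fingers move at their own pace and stop on an object; the grip force is fixed at half the most. Time passes only in rows, so rows that do not move let the fingers close, or fill a call up. It gives the time, the measured TCP pose, the force and the opening at its end, in the units of the state.
- monitor.get_obs(): the state, without advancing time (a new reading comes with each control period).
- cams.read_camera(name): name is "side" or "top"; returns a dict with "color" (400x640x3 uint8, red, green, blue), "fov_y" (degrees; the focal length in pixels is half the picture's height over the tangent of half this angle, whatever the lens; pixels are square), "cx", "cy" (the principal point, pixels), "k1" (the pictures are not rectified: a ray, as slopes to the right and down, at radius r is drawn at 1 + k1 r^2 times it, then the intrinsics apply), "R" (3x3) and "t" (3): a world point X has camera coordinates R X + t. Camera axes: x right, y down, z forward; pixel columns grow to the right and rows downward; lengths in m; the calibration is good to about 2 mm. A picture is of the moment at which its call begins. There is no depth.
- workorder.finish_job(): hands the job in, once; it reports no verdict.
The state is a dict: "time_s": time; "joint_positions": joint angles; "qvel": joint speeds; "joint_efforts": joint torques, N m; "position": TCP position; "eef_rot": TCP orientation; "force": force on the tool from outside, world axes, zero at the start; "ft_torque": the same for the moment, N m; "grip_width": opening from 0.0 (shut) to 1.0 (fully open).
Only numpy, scipy, OpenCV 4.12 (cv2) and the standard library are available. Lean on these libraries where they do the work, as an engineer would, in place of code of your own. Each camera call takes 0.05 s, during which the arm holds its last target.

TASK

The hex key is standing in the clamp screw of the white welding fixture by its long arm, as it was left after running the screw down. Pull it out, flip it over, put its short arm fully into the screw's socket and, with the long arm as the lever, turn the stiff screw clockwise about a sixth of a turn until the white line on the screw points at the red line on the fixture; stop there, let go and leave the key seated in the screw. Leave the other things on the bench where they are.

Things in the scene. Friction and masses are not known exactly. Their poses are not given: they have to be found in the camera images.
- fixture: white clamp fixture fixed to the bench; origin on the bench under the screw axis, z up. Grey base plate 12 mm thick, x -75 to 75, y -230 to 60 mm. White clamp block 74 x 74 mm on the origin, top at z = 72 mm, carries the screw. Second jaw 60 x 50 mm at y = -190 mm, 77 mm high, a black knob on its -x side; test strip between, at z = 61 mm. The screw's head is the highest part.
- mark (a point): middle of the red line on the clamp block's top, 30 mm from the screw axis towards the fixture's -y (axes as the fixture's)
- socket_mouth (a point): centre of the mouth of the screw's hexagonal socket, 96 mm above the bench (axes as the fixture's). Vertical socket 20 mm deep, 18.2 mm across flats, so that the key has about 8 degrees of play either way; its wall reaches 16 to 18 mm from the axis. With the screw at 0 the socket's corners point along the fixture's +x and every 60 degrees from it; they turn with the screw.
- socket_floor (a point): centre of the socket's flat floor, 20 mm below its mouth (axes as the fixture's)
- screw (a joint): clamp screw, vertical axis: grows as it is tightened (clockwise from above), 1.047 rad (60 degrees) when its white line meets the red line; starts within 0.06 of 0. Equally stiff all the way and either way: about 0.9 N m (8 N at 110 mm from the axis); it stays where it is left.
- key_bend (a point): middle of the hex key's bend, on the bar's centre line. Key axes: +x along the short arm, -z along the long arm. Dark steel hexagonal bar 17 mm across flats; two flats face +y and -y (17 mm to pinch along y; 19.6 mm over corners in the plane of the L); 0.33 kg. The arm axes meet at (-6.4, 0, +6.4) mm from here; bend radius 22 mm. A half turn about the line halving the L's angle swaps the arms.
- key_short_tip (a point): centre of the end face of the short arm, 60 mm from where the arm axes meet (axes as key_bend). Starts level, pointing along the fixture's +x, 226 mm above the bench, give or take a few degrees of lean. When it is seated upright in the socket, the long arm points along one of the socket's corners.
- key_long_tip (a point): centre of the end face of the long arm, 150 mm from where the arm axes meet (axes as key_bend). Starts on the socket's floor, the arm upright. With the short arm fully in, the long arm lies level, its axis 136 mm above the bench, sagging a few mm at its end.
- chip_hammer: bystander: hammer with a handle, 240 mm long, lying on the table
- wire_brush: bystander: brush, 200 mm long, lying on the table
- spray_can: bystander: grey can, 60 mm across, 130 mm tall, standing
- coupons: bystander: bundle of steel strips, 120 x 45 x 18 mm, lying flat
- square: bystander: flat grey welding square, 100 x 100 x 16 mm
- dish: bystander: open steel dish of spare screws, 76 mm across, 22 mm tall, standing near the fixture
- rod_tube: bystander: yellow tube, 38 mm across, 170 mm tall, standing

How it is judged:
By the outcome, as a careful person would: the job done as asked, in the order asked, and still so for the second after the job is handed in, with the robot touching nothing.
It also fails if it takes over 64 s, if anything falls off the work surface, if the arm or the gripper's body presses on something with over 40 N, if the wrist force passes 120 N, or if a joint passes its speed limit or range.

## Working session

There is one attempt and no reset: what is moved stays moved. The work goes in short steps, Python scripts to look and compute and a tool call to move; the robot and the scene stay as the last step left them, time stands still between calls to the robot, and variables do not carry over. Pictures are saved under pics/ and viewed, and the job is handed in when it is done.

Besides the shell and the picture viewer there is one more tool, called after "Emit:" as name([rows], argument=value, ...), one row to a line, values as JSON. servo_tool: Moves the arm, as the interface text tells. Its arguments: {"type":"object","properties":{"plan":{"type":"array"}},"required":["plan"]}

```bash
mkdir -p pics; cat > h.py <<'E'
import numpy as np, cv2
from station import monitor, cams, workorder, ctrl
def snap(name,fn=None,crop=None,s=1):
    c=cams.read_camera(name)
    im=cv2.cvtColor(c['color'],cv2.COLOR_RGB2BGR)
    if fn:
        o=im
        if crop: x0,y0,x1,y1=crop; o=im[y0:y1,x0:x1]
        if s!=1: o=cv2.resize(o,None,fx=s,fy=s,interpolation=cv2.INTER_CUBIC)
        cv2.imwrite('pics/'+fn,o)
    np.save('last_'+name+'.npy',c,allow_pickle=True)
    return c
def last(name): return np.load('last_'+name+'.npy',allow_pickle=True).item()
def K(c):
    f=c['color'].shape[0]/2/np.tan(np.radians(c['fov_y'])/2)
    return np.array([[f,0,c['cx']],[0,f,c['cy']],[0,0,1.]]),np.array([c['k1'],0,0,0.])
def ray(c,u,v):
    k,d=K(c); p=cv2.undistortPointsIter(np.array([[[u,v]]],float),k,d,None,None,(3,50,1e-10)).reshape(2)
    R=np.array(c['R']);t=np.array(c['t']); return -R.T@t, R.T@np.array([p[0],p[1],1.])
def plane(c,u,v,z):
    o,d=ray(c,u,v); return o+d*(z-o[2])/d[2]
def proj(c,X):
    k,d=K(c); r=cv2.Rodrigues(np.array(c['R'],float))[0]
    return cv2.projectPoints(np.array(X,float).reshape(-1,3),r,np.array(c['t'],float),k,d)[0].reshape(-1,2)
def tri(c1,p1,c2,p2):
    o1,d1=ray(c1,*p1);o2,d2=ray(c2,*p2)
    s=np.linalg.lstsq(np.stack([d1,-d2],1),o2-o1,rcond=None)[0]
    a=o1+s[0]*d1;b=o2+s[1]*d2
    return (a+b)/2,np.linalg.norm(a-b)
def st():
    o=monitor.get_obs(); 
    for k,v in o.items(): print(k,np.round(v,4))
    return o
E
python3 - <<'E'
from h import *
st(); print(ctrl.grip_point_offset)
for n in('side','top'):
    c=snap(n,n+'0.png'); print(n,c['fov_y'],c['cx'],c['cy'],c['k1'],np.round(-np.array(c['R']).T@c['t'],3),np.round(c['R'],2).tolist())
E
```

```text
time_s 0.0
joint_positions [-1.1419  0.3218 -0.0701  1.4517  0.0226  1.3708 -0.0569]
qvel [ 0.0008 -0.0003 -0.0002 -0.0018 -0.0002  0.0009 -0.0005]
joint_efforts [-1.00000e-04 -4.91285e+01 -4.03900e-01 -3.12534e+01 -6.40000e-02
  4.40000e-02  2.00000e-04]
position [0.2619 0.5947 0.4037]
eef_rot [ 2.6302e+00  1.7158e+00 -2.4000e-03]
force [ 0.3436 -0.2116  0.0224]
ft_torque [ 0.0208 -0.0253  0.004 ]
grip_width 0.9977
0.1635
side 53.23748146423534 322.3476255238467 194.49272766360457 -0.0465519435856361 [ 0.228 -0.789  0.899] [[0.95, -0.31, 0.02], [-0.2, -0.64, -0.74], [0.25, 0.7, -0.67]]
top 42.96668157709299 322.0902353505413 197.51800527385464 -0.11440472150861429 [0.413 0.014 1.605] [[-0.02, -1.0, 0.01], [-1.0, 0.02, -0.06], [0.06, -0.01, -1.0]]
```

View pics/side0.png

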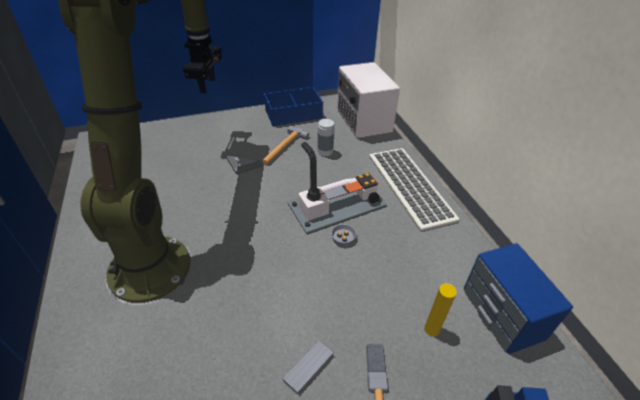

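View pics/top0.png

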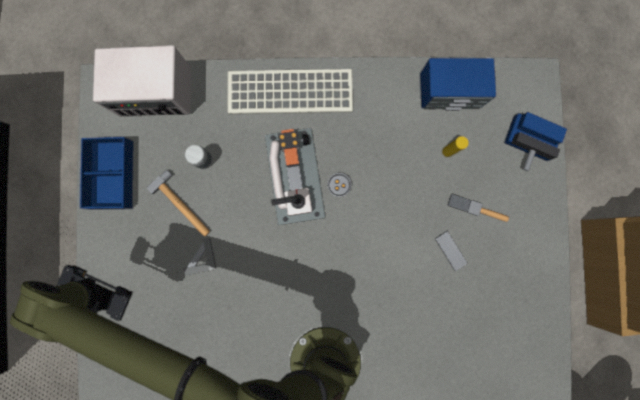

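```bash
python3 - <<'E'
from h import *
for n,cr in(('side',(260,120,420,260)),('top',(240,110,370,240))):
    c=last(n);im=cv2.cvtColor(c['color'],cv2.COLOR_RGB2BGR);x0,y0,x1,y1=cr
    s=4.5
    cv2.imwrite('pics/z_%s0.png'%n,cv2.resize(im[y0:y1,x0:x1],None,fx=s,fy=s,interpolation=cv2.INTER_CUBIC))
c=last('top')
for u,v in((297,201),(278,201),(290,131)):
    for z in(0.072,.096,.226): print(u,v,z,plane(c,u,v,z).round(4))
E
```

```text
297 201 0.072 [0.5011 0.0778 0.072 ]
297 201 0.096 [0.4998 0.0768 0.096 ]
297 201 0.226 [0.4923 0.0714 0.226 ]
278 201 0.072 [0.502  0.1352 0.072 ]
278 201 0.096 [0.5006 0.1333 0.096 ]
278 201 0.226 [0.4931 0.123  0.226 ]
290 131 0.072 [0.7155 0.0966 0.072 ]
290 131 0.096 [0.7108 0.0953 0.096 ]
290 131 0.226 [0.6851 0.0883 0.226 ]
```

View pics/z_side0.png

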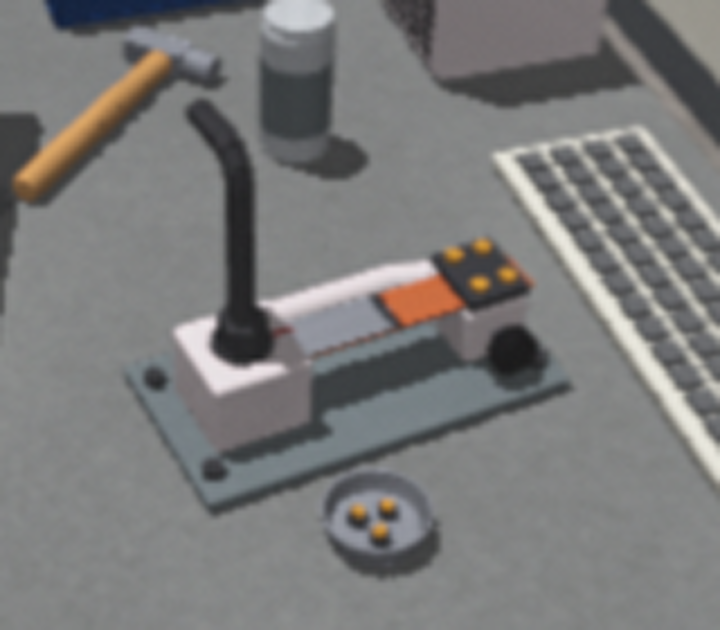

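View pics/z_top0.png

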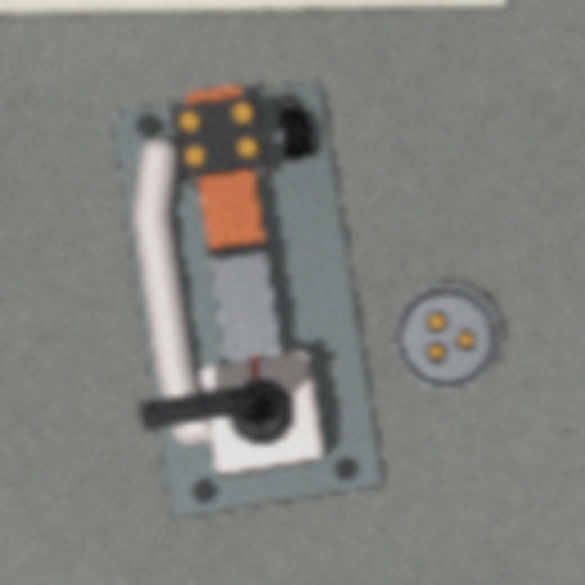

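```bash
python3 - <<'E'
from h import *
c=last('top'); q=lambda u,v:(240+u/4.5-.4,110+v/4.5-.4)
P=[(120,107),(321,84),(383,488),(172,516)]
W=np.array([plane(c,*q(*p),.012)[:2] for p in P]);F=np.array([(75,-230),(-75,-230),(-75,60),(75,60)])/1000.
print(W.round(4))
Fc=F-F.mean(0);Wc=W-W.mean(0);U,S,V=np.linalg.svd(Fc.T@Wc);R=(V.T@U.T);t=W.mean(0)-R@F.mean(0)
th=np.arctan2(R[1,0],R[0,0]);print('origin',t,'th',th,np.degrees(th),'res',((F@R.T+t)-W).round(4).tolist())
# screw head
print('head',plane(c,*q(263,412),.09))
# side: mark, corners
cs=last('side');qs=lambda u,v:(260+u/4.5-.4,120+v/4.5-.4)
for p,z in(((568,384),.012),((212,513),.012),((127,372),.012),((284,332),.072)): print('side',plane(cs,*qs(*p),z).round(4))
print('markpred',R@[0,-.03]+t,'top mark',plane(c,*q(254,366),.072))
# key short tip, z~.226
tip,g=tri(c,q(143,414),cs,qs(195,107));print('shorttip',tip,g)
bd,g=tri(c,q(258,403),cs,qs(240,160));print('bendish',bd,g)
# pred of head in side
X=np.r_[t,.096];print(proj(cs,[X]),proj(c,[X]))
E
```

```text
[[ 0.721   0.1753]
 [ 0.7351  0.0333]
 [ 0.4498 -0.0059]
 [ 0.4325  0.1413]]
origin [0.50024063 0.07556215] th 1.6937174563254258 97.04286193508024 res [[-0.0017, 0.0029], [0.0026, -0.0039], [0.0001, -0.0004], [-0.001, 0.0014]]
head [0.49958968 0.07389882 0.09      ]
side [0.7364 0.0306 0.012 ]
side [ 0.4554 -0.0135  0.012 ]
side [0.4361 0.1356 0.012 ]
side [0.5357 0.0805 0.072 ]
markpred [0.53001427 0.0792405 ] top mark [0.53167241 0.08026438 0.072     ]
shorttip [0.4913628  0.14091963 0.22821428] 0.00046996552083661004
bendish [0.49828606 0.07077381 0.23364093] 0.002985224179714689
[[312.32440664 190.81564488]] [[297.40137073 200.83168443]]
```

```bash
cat >> h.py <<'E'
from scipy.spatial.transform import Rotation as Ro
def pose():
    o=monitor.get_obs(); R=Ro.from_rotvec(o['eef_rot']).as_matrix()
    return np.array(o['position']),np.arctan2(R[1,0],R[0,0]),R
def plan(target,ang,n,grip,p=None,a=None,q=4):
    """n rows from p,a to target (world TCP), tool-x angle ang; prints rows"""
    p0,a0,R=pose(); p=p0 if p is None else np.array(p,float); a=a0 if a is None else a
    target=np.array(target,float); rows=[]
    for i in range(n):
        k=n-i; d=(target-p)/k; dy=-(ang-a)/k
        x=np.array([np.cos(a),np.sin(a),0]);y=np.array([np.sin(a),-np.cos(a),0]);z=np.array([0,0,-1.])
        s=np.round([d@x,d@y,d@z],q); yw=round(dy,3)
        rows.append([grip,s.tolist(),yw]); p=p+s[0]*x+s[1]*y+s[2]*z; a=a-yw
    print('end',p.round(4),round(a,4))
    for i in range(0,n,5): print(str(rows[i:i+5]).replace("'",""))
    return p,a
E
python3 - <<'E'
from h import *
p,a,R=pose();print(p,np.degrees(a),R.round(4).tolist())
plan([.499,.078,.445],np.radians(7.3),15,1,q=3)
E
```

```text
[0.2619245  0.59468934 0.40376974] 66.23330462331215 [[0.403, 0.9152, -0.0006], [0.9152, -0.403, -0.0016], [-0.0017, 0.0001, -1.0]]
end [0.4991 0.0784 0.4448] 0.127
[[1, [-0.025, 0.028, -0.003], np.float64(0.069)], [1, [-0.023, 0.03, -0.003], np.float64(0.069)], [1, [-0.021, 0.032, -0.003], np.float64(0.069)], [1, [-0.019, 0.033, -0.003], np.float64(0.068)], [1, [-0.017, 0.034, -0.003], np.float64(0.069)]]
[[1, [-0.014, 0.035, -0.003], np.float64(0.068)], [1, [-0.012, 0.036, -0.003], np.float64(0.069)], [1, [-0.009, 0.037, -0.003], np.float64(0.068)], [1, [-0.007, 0.037, -0.002], np.float64(0.069)], [1, [-0.004, 0.038, -0.003], np.float64(0.068)]]
[[1, [-0.001, 0.038, -0.002], np.float64(0.069)], [1, [0.001, 0.038, -0.003], np.float64(0.068)], [1, [0.004, 0.038, -0.002], np.float64(0.069)], [1, [0.006, 0.037, -0.003], np.float64(0.068)], [1, [0.009, 0.036, -0.002], np.float64(0.069)]]
```

Emit:
servo_tool([
  [1,[-0.025,0.028,-0.006],0.069],
  [1,[-0.023,0.03,-0.006],0.069],
  [1,[-0.021,0.032,-0.006],0.069],
  [1,[-0.019,0.033,-0.006],0.068],
  [1,[-0.017,0.034,-0.006],0.069],
])

```text
time_s: 0.72
position: [0.3411, 0.421, 0.4345]
eef_rot: [2.887, 1.237, -0.001]
force: [0.7, -0.3, -0.5]
grip_width: 0.999
```

Emit:
servo_tool([
  [1,[-0.014,0.035,-0.006],0.068],
  [1,[-0.012,0.036,-0.006],0.069],
  [1,[-0.009,0.037,0],0.068],
  [1,[-0.007,0.037,0],0.069],
  [1,[-0.004,0.038,0],0.068],
])

```text
time_s: 1.35
position: [0.4204, 0.2475, 0.4465]
eef_rot: [3.057, 0.725, -0.0]
force: [-0.2, 0.2, -0.5]
grip_width: 1.001
```

```bash
python3 - <<'E'
from h import *
p,a,R=pose();print(p,np.degrees(a),monitor.get_obs()['time_s'])
plan([.499,.078,.445],np.radians(7.3),5,1)
E
```

```text
[0.42044557 0.24750752 0.44651461] 26.67210943461778 1.35
end [0.499 0.078 0.445] 0.1275
[[1, [-0.0012, 0.0373, 0.0003], np.float64(0.068)], [1, [0.0014, 0.0374, 0.0003], np.float64(0.068)], [1, [0.0039, 0.0372, 0.0003], np.float64(0.067)], [1, [0.0064, 0.0368, 0.0003], np.float64(0.068)], [1, [0.0088, 0.0363, 0.0003], np.float64(0.067)]]
```

Emit:
servo_tool([
  [1,[-0.001,0.037,0],0.068],
  [1,[0.0015,0.0375,0],0.068],
  [1,[0.004,0.037,0],0.067],
  [1,[0.0065,0.037,0],0.068],
  [1,[0.009,0.0365,0],0.067],
])

```text
time_s: 1.98
position: [0.5001, 0.0785, 0.4467]
eef_rot: [3.135, 0.2, 0.0]
force: [0.2, 0.3, -0.6]
grip_width: 0.999
```

```bash
python3 - <<'E'
from h import *
p,a,R=pose();print(p,np.degrees(a))
snap('side','s1.png',(230,40,430,240),3); snap('top','t1.png',(230,120,380,260),4)
E
```

```text
[0.50013949 0.07851572 0.44669308] 7.308555935516666
```

View pics/s1.png

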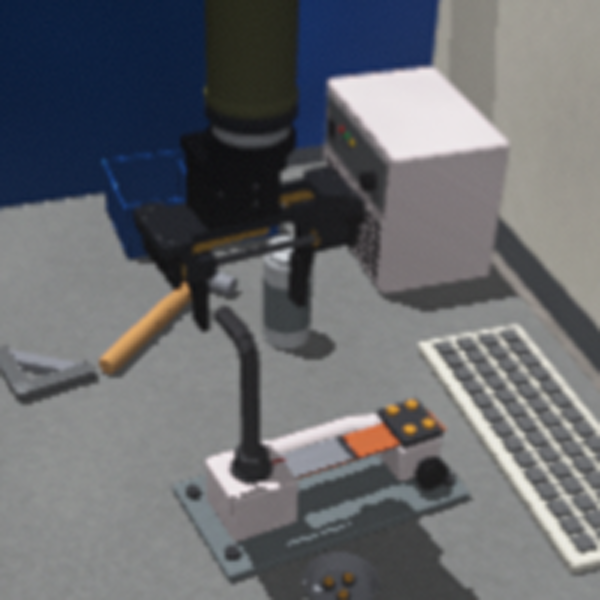

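View pics/t1.png

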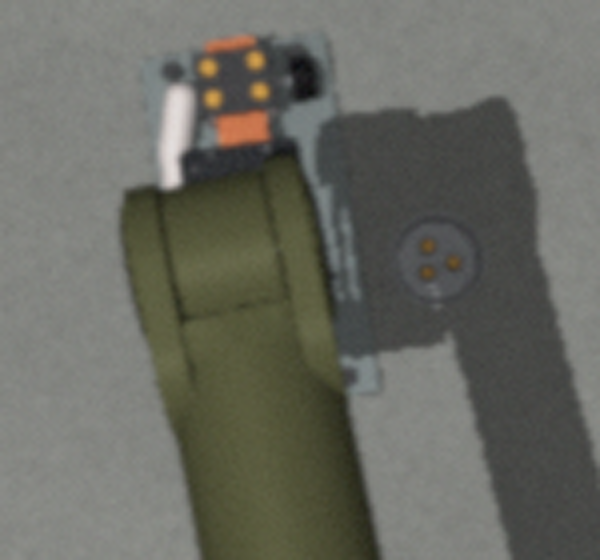

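Emit:
servo_tool([
  [1,[0,0,0.0175],0],
  [1,[0,0,0.0175],0],
  [1,[0,0,0.0175],0],
  [1,[0,0,0.0175],0],
  [1,[0,0,0.018],0],
])

```text
time_s: 2.7
position: [0.4993, 0.0812, 0.3574]
eef_rot: [3.135, 0.208, -0.0]
force: [0.2, -0.3, -0.2]
grip_width: 0.999
```

```bash
python3 - <<'E'
from h import *
p,a,R=pose();print(p,np.degrees(a))
c=snap('side','s2.png',(260,80,400,220),4)
g=p+R@[0,0,.1635];print(g,(proj(c,[g,p+R@[0.04,0,.1635],p+R@[-.04,0,.1635]])-[260,80])*4)
E
```

```text
[0.49930535 0.08116638 0.35741294] 7.596889844531758
[0.49927035 0.08115987 0.19391295] [[206.35225681 336.81199032]
 [256.24142882 322.93928784]
 [155.28290703 351.02639031]]
```

View pics/s2.png

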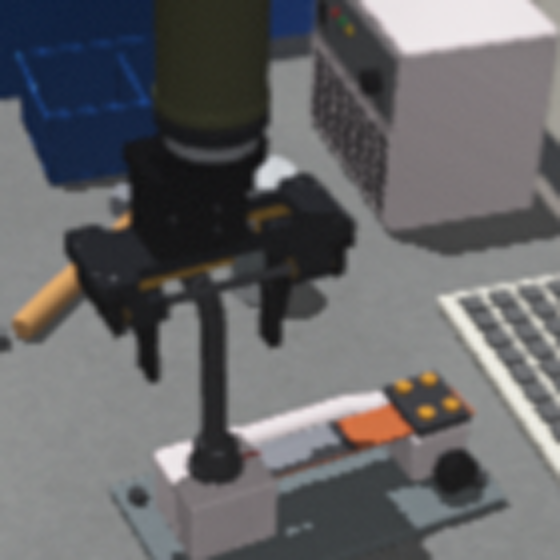

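Emit:
servo_tool([
  [0,[0,0,0],0],
  [0,[0,0,0],0],
  [0,[0,0,0],0],
  [0,[0,0,0],0],
  [0,[0,0,0],0],
])

```text
time_s: 3.38
position: [0.4995, 0.0809, 0.359]
eef_rot: [-3.134, -0.207, -0.001]
force: [0.4, 0.5, 0.3]
grip_width: 0.514
```

```bash
python3 - <<'E'
from h import *
p,a,R=pose();print(p,np.degrees(a));o=monitor.get_obs();print(o['force'].round(2),o['ft_torque'].round(3),o['grip_width'])
c=snap('side','s3.png',(260,80,400,220),4)
g=p+R@[0,0,.1635];print(g,(proj(c,[g,p+R@[0.04,0,.1635],p+R@[-.04,0,.1635]])-[260,80])*4)
E
```

```text
[0.4995185  0.08089418 0.35904157] 7.562421534637473
[0.42 0.45 0.29] [-0.1    0.072 -0.023] 0.5137871511409879
[0.49960526 0.08094197 0.1955416 ] [[206.89495115 335.11283611]
 [256.84292793 321.23035963]
 [155.76723853 349.33691942]]
```

View pics/s3.png

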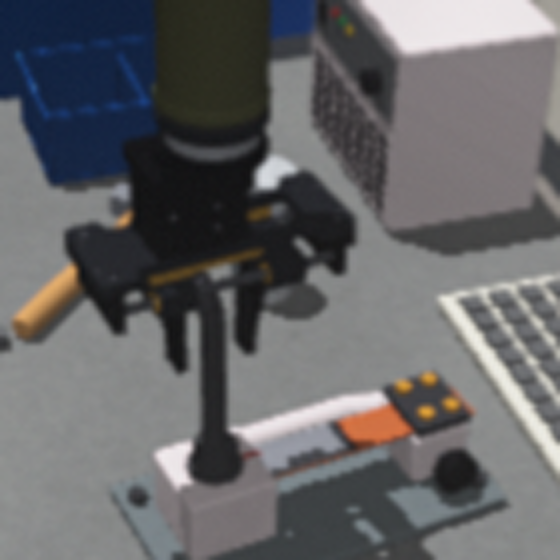

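Emit:
servo_tool([
  [0,[0,0,0],0],
  [0,[0,0,0],0],
  [0,[0,0,0],0],
  [0,[0,0,0],0],
  [0,[0,0,0],0],
])

```text
time_s: 4.05
position: [0.4999, 0.0809, 0.3589]
eef_rot: [3.135, 0.207, 0.003]
force: [3.6, -0.3, -3.2]
grip_width: 0.191
```

```bash
python3 - <<'E'
from h import *
p,a,R=pose();print(p,np.degrees(a));o=monitor.get_obs();print(o['force'].round(2),o['ft_torque'].round(3),o['grip_width'])
c=snap('side','s4.png',(270,90,370,200),5)
g=p+R@[0,0,.1635];print(g,(proj(c,[g,p+R@[0,.01,.1635]])-[270,90])*5)
E
```

```text
[0.49990659 0.08085819 0.35888643] 7.561768234129516
[ 3.64 -0.27 -3.17] [-0.039 -1.161  0.05 ] 0.1908521844256733
[0.50019873 0.08086906 0.19538669] [[209.64078804 368.99695274]
 [216.96372149 378.75982658]]
```

View pics/s4.png

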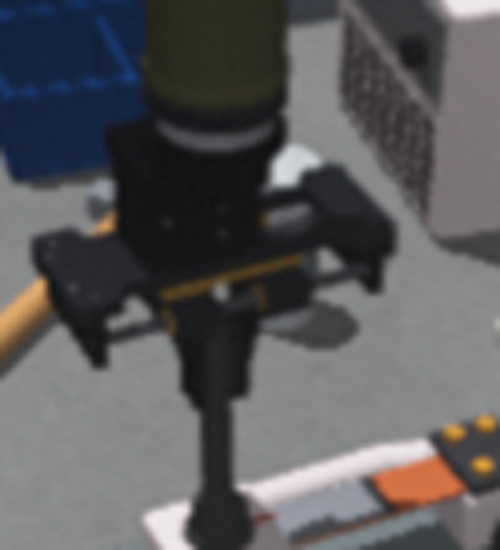

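Emit:
servo_tool([
  [0,[0,0,-0.003],0],
  [0,[0,0,-0.004],0],
  [0,[0,0,-0.004],0],
  [0,[0,0,-0.004],0],
  [0,[0,0,0],0],
])

```text
time_s: 4.72
position: [0.4997, 0.0811, 0.374]
eef_rot: [-3.134, -0.207, -0.002]
force: [4.2, 1.2, -4.1]
grip_width: 0.193
```

```bash
python3 - <<'E'
from h import *
p,a,R=pose();print(p,np.degrees(a));o=monitor.get_obs();print(o['force'].round(2),o['ft_torque'].round(3),o['grip_width'])
c=snap('side','s5.png',(270,90,370,200),5)
e,Lg,d,w=10.5,119,5,9.8
th=np.radians(np.arange(0,91,4.5))
G=np.c_[e-w*np.cos(th)+(Lg-d)*np.sin(th), 96+w*np.sin(th)+(Lg-d)*np.cos(th)]
D=np.diff(G,axis=0)
for i in range(0,20): print(i,'y %.4f z %.4f'%(-D[i,0]/1000,-D[i,1]/1000))
print(G[::5])
E
```

```text
[0.49971234 0.08106929 0.37395243] 7.572687709543131
[ 4.21  1.18 -4.15] [ 0.165 -1.446  0.041] 0.19299851357194622
0 y -0.0090 z -0.0004
1 y -0.0090 z 0.0003
2 y -0.0089 z 0.0010
3 y -0.0088 z 0.0017
4 y -0.0087 z 0.0024
5 y -0.0085 z 0.0030
6 y -0.0082 z 0.0037
7 y -0.0079 z 0.0043
8 y -0.0075 z 0.0049
9 y -0.0071 z 0.0055
10 y -0.0066 z 0.0061
11 y -0.0061 z 0.0066
12 y -0.0056 z 0.0070
13 y -0.0050 z 0.0074
14 y -0.0044 z 0.0078
15 y -0.0038 z 0.0081
16 y -0.0032 z 0.0084
17 y -0.0025 z 0.0086
18 y -0.0018 z 0.0088
19 y -0.0011 z 0.0089
[[  0.7        210.        ]
 [ 45.07189187 205.07256434]
 [ 84.1805266  183.53981951]
 [112.07196907 148.67993071]
 [124.5        105.8       ]]
```

View pics/s5.png

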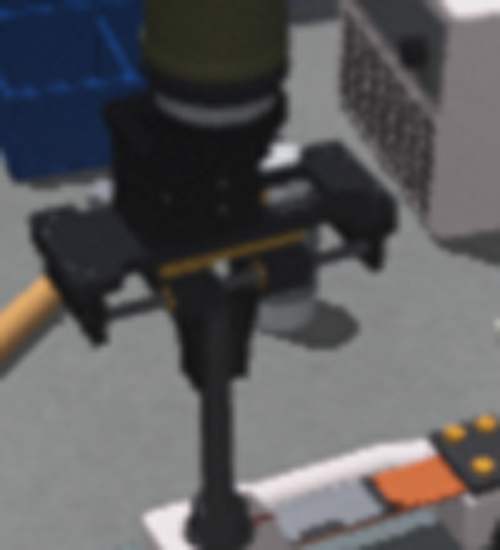

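Emit:
servo_tool([
  [0,[0,-0.006,0],0],
  [0,[0,-0.009,0],0],
  [0,[0,-0.009,0.0005],0],
  [0,[0,-0.009,0.0015],0],
  [0,[0,-0.009,0.002],0],
])

```text
time_s: 5.4
position: [0.4943, 0.121, 0.3694]
eef_rot: [3.131, 0.205, 0.001]
force: [4.3, -3.8, -5.1]
grip_width: 0.193
```

```bash
python3 - <<'E'
from h import *
p,a,R=pose();print(p,np.degrees(a));o=monitor.get_obs();print(o['force'].round(2),o['ft_torque'].round(3),o['grip_width'])
c=snap('side','s6.png',(260,80,380,210),4.5)
E
```

```text
[0.4942989  0.12096684 0.36937968] 7.510829562973077
[ 4.32 -3.78 -5.12] [-1.197 -1.648  0.184] 0.19285319425467262
```

View pics/s6.png

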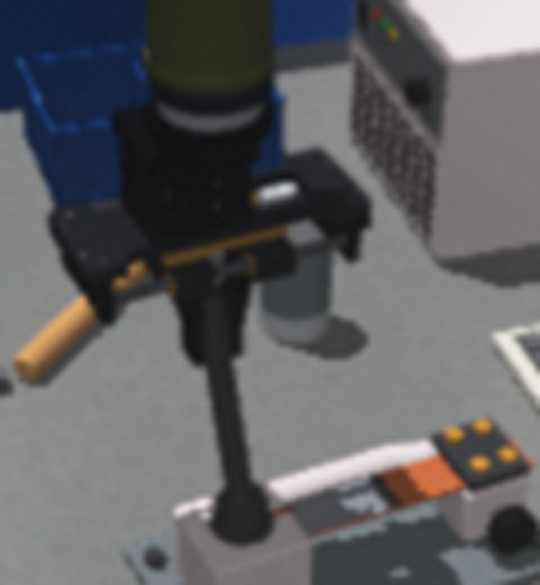

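Emit:
servo_tool([
  [0,[0,-0.0085,0.0025],0],
  [0,[0,-0.0085,0.003],0],
  [0,[0,-0.008,0.004],0],
  [0,[0,-0.008,0.0045],0],
  [0,[0,-0.0075,0.005],0],
])

```text
time_s: 6.08
position: [0.4881, 0.163, 0.3502]
eef_rot: [3.134, 0.207, -0.003]
force: [1.0, -3.4, -2.2]
grip_width: 0.189
```

```bash
python3 - <<'E'
from h import *
p,a,R=pose();print(p,np.degrees(a));o=monitor.get_obs();print(o['force'].round(2),o['ft_torque'].round(3),o['grip_width'])
c=snap('side','s7.png',(260,80,380,210),4.5)
p0=np.array([.49971,.08107,.37395]);d=p-p0; print('along',-d@[.1316,-.9913,0]*1000,'z',d[2]*1000)
E
```

```text
[0.48806404 0.16298585 0.35015656] 7.562394143114374
[ 1.   -3.41 -2.18] [-0.745 -0.412  0.115] 0.18923077536758987
along 82.73579240403804 z -23.793436690725645
```

View pics/s7.png

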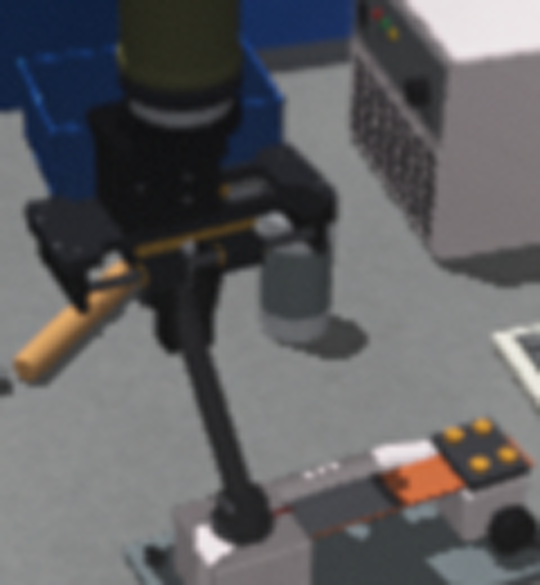

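Emit:
servo_tool([
  [0,[0,-0.0065,0.0065],0],
  [0,[0,-0.006,0.007],0],
  [0,[0,-0.0055,0.0075],0],
  [0,[0,-0.005,0.008],0],
  [0,[0,-0.0045,0.0085],0],
])

```text
time_s: 6.75
position: [0.4849, 0.1906, 0.3128]
eef_rot: [-3.134, -0.208, -0.0]
force: [-0.1, -0.1, -0.8]
grip_width: 0.191
```

```bash
python3 - <<'E'
from h import *
p,a,R=pose();print(p,np.degrees(a));o=monitor.get_obs();print(o['force'].round(2),o['ft_torque'].round(3),o['grip_width'])
c=snap('side','s8.png',(260,80,380,210),4.5)
p0=np.array([.49971,.08107,.37395]);d=p-p0; print('along',-d@[.1316,-.9913,0]*1000,'z',d[2]*1000)
E
```

```text
[0.48487611 0.19056826 0.31277966] 7.58060602239801
[-0.05 -0.08 -0.8 ] [-0.214 -0.138  0.035] 0.19066762043233285
along 110.4977613440729 z -61.17033902757096
```

View pics/s8.png

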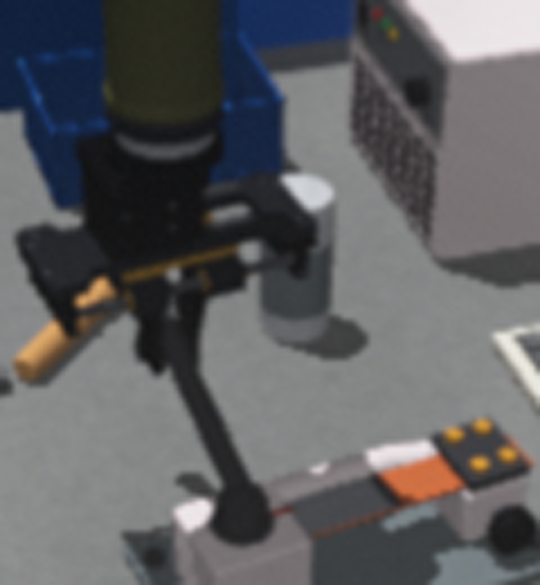

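Emit:
servo_tool([
  [0,[0,-0.004,0.008],0],
  [0,[0,-0.0035,0.0085],0],
  [0,[0,-0.0025,0.0085],0],
  [0,[0,-0.002,0.009],0],
  [0,[0,-0.001,0.008],0],
])

```text
time_s: 7.42
position: [0.4832, 0.2031, 0.2706]
eef_rot: [-3.135, -0.207, 0.0]
force: [0.4, 0.5, -0.4]
grip_width: 0.189
```

```bash
python3 - <<'E'
from h import *
p,a,R=pose();print(p,np.degrees(a));o=monitor.get_obs();print(o['force'].round(2),o['ft_torque'].round(3),o['grip_width'])
c=snap('side','s9.png',(260,80,380,210),4.5);snap('top','t9.png',(240,150,340,250),5)
p0=np.array([.49971,.08107,.37395]);d=p-p0; print('along',-d@[.1316,-.9913,0]*1000,'z',d[2]*1000)
E
```

```text
[0.48317186 0.20305854 0.27059757] 7.573382477924083
[ 0.44  0.51 -0.37] [-0.088 -0.065  0.049] 0.18870023954622
along 123.10365914748748 z -103.35243444004783
```

View pics/s9.png

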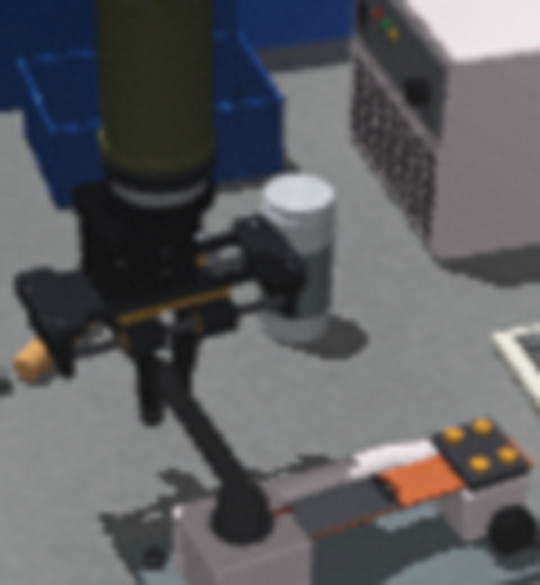

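View pics/t9.png

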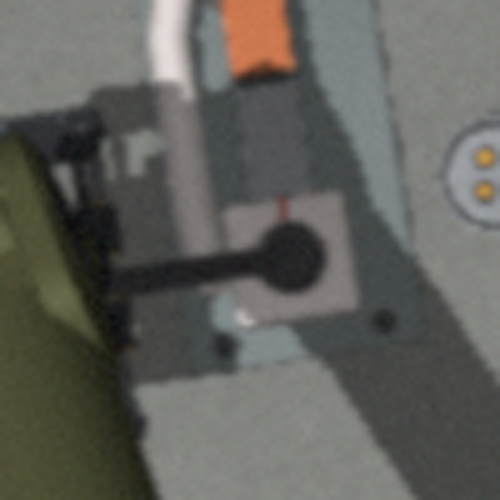

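Emit:
servo_tool([
  [0,[0,0,-0.008],0],
  [0,[0,0,-0.016],0],
  [0,[0,0,-0.016],0],
  [0,[0,0,-0.016],0],
  [0,[0,0,-0.016],0],
])

```text
time_s: 8.15
position: [0.4833, 0.2028, 0.3448]
eef_rot: [-3.134, -0.207, -0.001]
force: [0.5, 0.3, -3.6]
grip_width: 0.191
```

```bash
python3 - <<'E'
from h import *
p,a,R=pose();print(p,np.degrees(a));o=monitor.get_obs();print(o['force'].round(2),o['ft_torque'].round(3),o['grip_width'])
c=snap('side','s10.png',(240,60,380,210),4);ct=snap('top','t10.png',(240,150,340,250),5)
# screw head circle in top view
im=ct['color'].astype(int).sum(2)[185:220,280:320]
m=(im<130).astype(np.uint8)
n,l,s,ce=cv2.connectedComponentsWithStats(m)
for i in range(1,n): print(s[i],ce[i]+[280,185])
plan([.5284,.0627,.345],np.radians(67.5),10,0,q=4)
E
```

```text
[0.48329354 0.20278098 0.34480617] 7.558939243719016
[ 0.54  0.3  -3.64] [ 0.011 -0.01  -0.014] 0.19137365122680197
[  0  10  24  13 157] [293.97452229 200.91082803]
[36 28  2  3  5] [316.4 213.8]
[ 4 33  3  2  5] [284.8 218.4]
end [0.5284 0.0627 0.345 ] 1.178
[[0, [0.0026, 0.0145, 0.0001], np.float64(-0.105)], [0, [0.001, 0.0147, 0.0001], np.float64(-0.105)], [0, [-0.0005, 0.0147, 0.0001], np.float64(-0.105)], [0, [-0.0021, 0.0146, 0.0001], np.float64(-0.104)], [0, [-0.0036, 0.0143, 0.0001], np.float64(-0.105)]]
[[0, [-0.005, 0.0138, 0.0001], np.float64(-0.104)], [0, [-0.0065, 0.0132, 0.0001], np.float64(-0.105)], [0, [-0.0078, 0.0125, 0.0001], np.float64(-0.104)], [0, [-0.009, 0.0116, 0.0], np.float64(-0.105)], [0, [-0.0103, 0.0106, 0.0001], np.float64(-0.104)]]
```

View pics/s10.png

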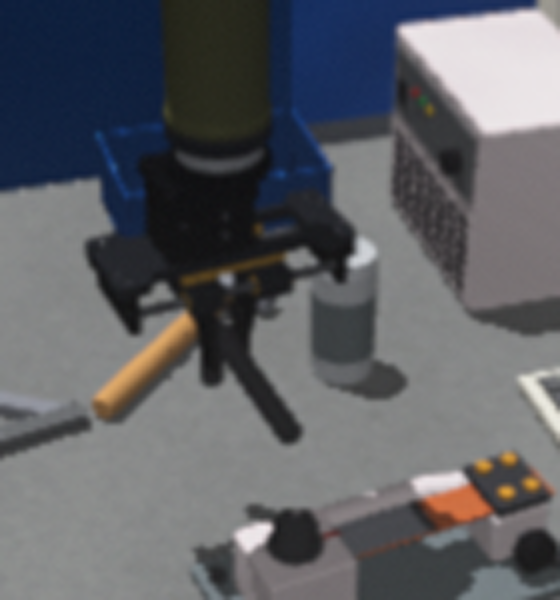

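View pics/t10.png

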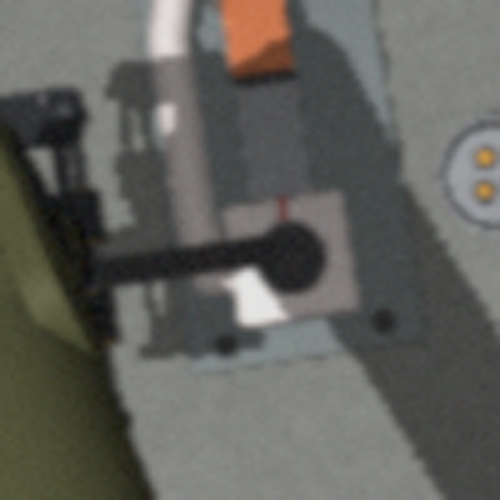

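```bash
python3 - <<'E'
from h import *
p,a,R=pose();c=last('side');ct=last('top')
g=p+R@[0,0,.1635];l=np.array([np.sin(a),-np.cos(a),0])
for h in(-.015,-.01,-.005,0,.005,.01):
    X=g+.119*l+[0,0,h];print(h,(proj(c,[X])-[240,60])*4,(proj(ct,[X])-[240,150])*5)
print('g',(proj(c,[g])-[240,60])*4)
A=plane(ct,298.2,201.3,.096);print(A)
print((proj(c,[np.r_[.4998,.0745,.096],np.r_[.4998,.0745,.072]])-[240,60])*4)
E
```

```text
-0.015 [[285.79889316 441.74399576]] [[264.21787722 247.14688506]]
-0.01 [[285.8217404  436.39289595]] [[263.7720727  246.61734261]]
-0.005 [[285.84476441 431.01129488]] [[263.32315976 246.08410472]]
0 [[285.86796704 425.5989483 ]] [[262.87110581 245.5471326 ]]
0.005 [[285.89135016 420.15560958]] [[262.41587778 245.00638692]]
0.01 [[285.91491568 414.68102968]] [[261.95744216 244.46182779]]
g [[221.79878506 339.35537102]]
[0.49880986 0.07320527 0.096     ]
[[289.15781679 524.26437982]
 [289.01307774 547.6352131 ]]
```

```bash
python3 - <<'E'
from h import *
p,a,R=pose();c=last('side');im=cv2.cvtColor(c['color'],cv2.COLOR_RGB2BGR)
x0,y0,x1,y1=280,130,325,180
o=cv2.resize(im[y0:y1,x0:x1],None,fx=12,fy=12,interpolation=cv2.INTER_CUBIC)
o=cv2.convertScaleAbs(o,alpha=1.8)
g=p+R@[0,0,.1635];l=np.array([np.sin(a),-np.cos(a),0])
for h,col in((0,(0,0,255)),(-.01,(0,255,0))):
    q=(proj(c,[g,g+.119*l+[0,0,h]])-[x0,y0]+.5)*12
    cv2.line(o,tuple(map(int,q[0])),tuple(map(int,q[1])),col,1)
cv2.imwrite('pics/z10.png',o)
E
```

```text
(no output)
```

View pics/z10.png

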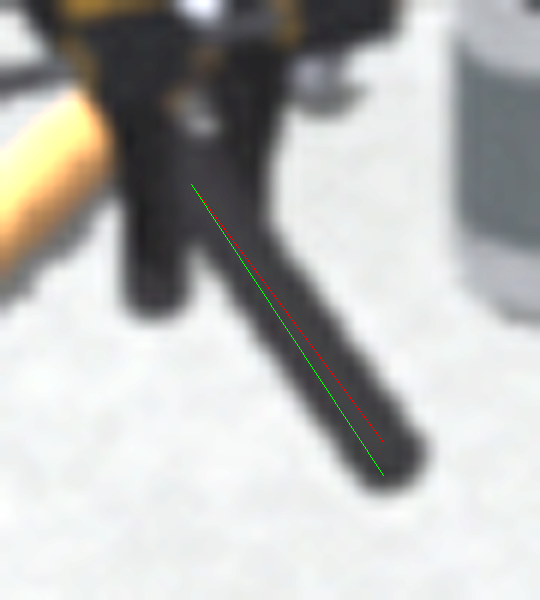

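Emit:
servo_tool([
  [0,[0.0025,0.0145,0],-0.105],
  [0,[0.001,0.0145,0],-0.105],
  [0,[-0.0005,0.0145,0],-0.105],
  [0,[-0.002,0.0145,0],-0.104],
  [0,[-0.0035,0.0145,0],-0.105],
])

```text
time_s: 8.88
position: [0.5054, 0.1325, 0.3428]
eef_rot: [2.972, 1.017, -0.002]
force: [-0.2, 0.1, -3.8]
grip_width: 0.192
```

Emit:
servo_tool([
  [0,[-0.005,0.014,0],-0.105],
  [0,[-0.0065,0.013,0],-0.105],
  [0,[-0.008,0.0125,0],-0.104],
  [0,[-0.009,0.0115,0],-0.105],
  [0,[-0.0105,0.0105,0],-0.104],
])

```text
time_s: 9.5
position: [0.5272, 0.0621, 0.3427]
eef_rot: [-2.608, -1.751, 0.002]
force: [0.3, 0.2, -2.8]
grip_width: 0.19
```

```bash
python3 - <<'E'
from h import *
p,a,R=pose();print(p,np.degrees(a));o=monitor.get_obs();print(o['force'].round(2),o['ft_torque'].round(3),o['grip_width'])
c=snap('side','s11.png',(270,110,370,210),6);ct=snap('top','t11.png',(240,130,340,230),5)
print((proj(c,[np.r_[.4998,.0745,.096],np.r_[.4998,.0745,.072]])-[270,110])*6)
E
```

```text
[0.52717169 0.06212876 0.34269713] 67.75446311335777
[ 0.25  0.17 -2.75] [ 0.102  0.118 -0.033] 0.18983866464315963
[[253.73672519 486.39656973]
 [253.51961661 521.45281966]]
```

View pics/s11.png

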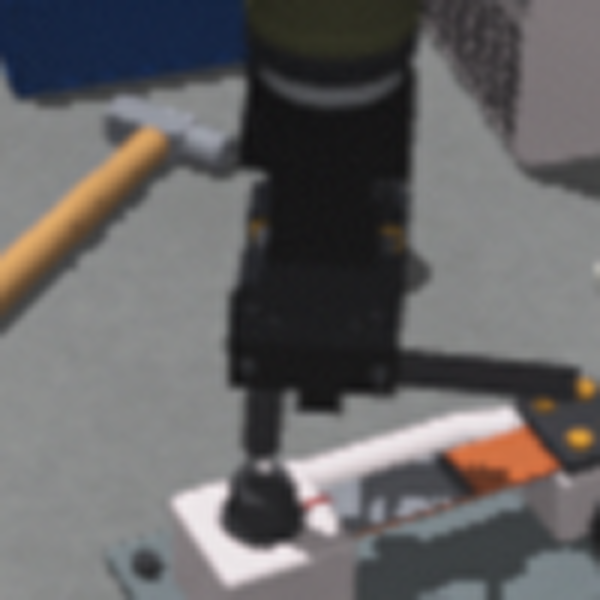

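View pics/t11.png

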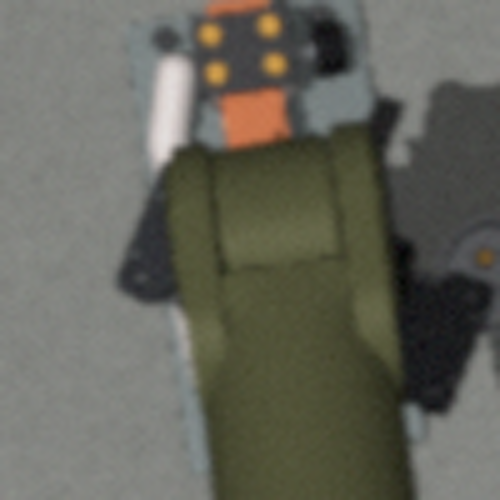

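```bash
python3 - <<'E'
from h import *
p,a,R=pose();c=last('side');im=cv2.cvtColor(c['color'],cv2.COLOR_RGB2BGR)
x0,y0,x1,y1=298,168,330,205
s=16
o=cv2.resize(im[y0:y1,x0:x1],None,fx=s,fy=s,interpolation=cv2.INTER_CUBIC)
o=cv2.convertScaleAbs(o,alpha=3)
cv2.imwrite('pics/z11.png',o)
g=p+R@[0,0,.1635];l=np.array([np.sin(a),-np.cos(a),0])
print('l',l,'g',g)
T=g-.031*l-[0,0,.06]
for X in(g-.031*l,T,np.r_[.4998,.0745,.096],np.r_[T[:2],.096]): print(X.round(4),(proj(c,[X])-[x0,y0]+.5)*s)
E
```

```text
l [ 0.92313338 -0.38447987  0.        ] g [0.52732915 0.06037565 0.1793363 ]
[0.4987 0.0723 0.1793] [[236.6606682   40.67590941]]
[0.4987 0.0723 0.1193] [[235.14871294 292.2338325 ]]
[0.4998 0.0745 0.096 ] [[236.63126718 377.05751928]]
[0.4987 0.0723 0.096 ] [[234.59371302 385.5733695 ]]
```

View pics/z11.png

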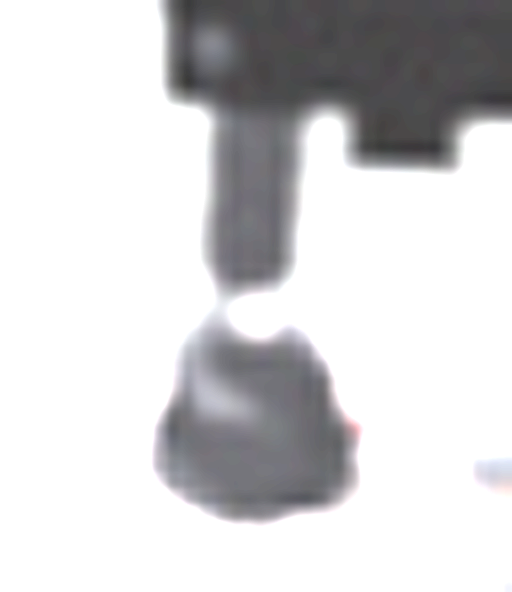

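```bash
python3 - <<'E'
from h import *
im=cv2.imread('pics/s10.png')
# crop 240,60 scale 4 ; want 298..330,168..205
x0,y0=298,168
o=im[(y0-60)*4:(205-60)*4,(x0-240)*4:(330-240)*4]
o=cv2.resize(o,None,fx=4,fy=4,interpolation=cv2.INTER_CUBIC);cv2.imwrite('pics/z10h.png',cv2.convertScaleAbs(o,alpha=3))
c=last('side')
A=np.r_[.4998,.0745,.096]
for r,z in((.017,.096),(.017,.072)):
    t=np.linspace(0,2*np.pi,8,endpoint=False)
    X=np.c_[A[0]+r*np.cos(t),A[1]+r*np.sin(t),0*t+z]
    q=(proj(c,X)-[x0,y0]+.5)*16;print(q.min(0),q.max(0))
E
```

```text
[150.62713114 320.62703716] [322.04845553 434.61185406]
[151.17889245 413.9422257 ] [320.35472398 528.2495111 ]
```

View pics/z10h.png

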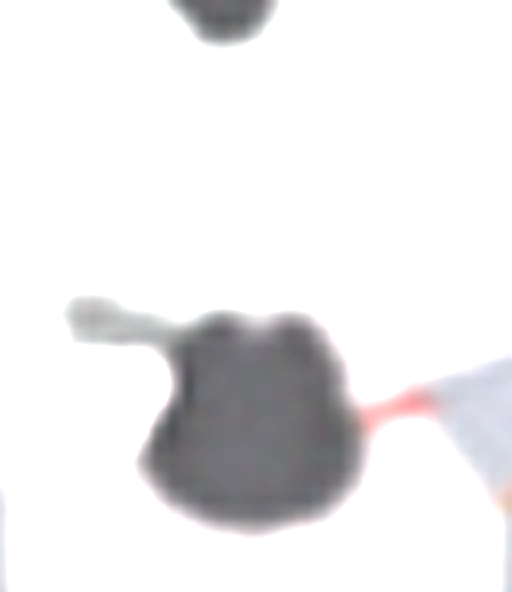

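Emit:
servo_tool([
  [0,[0.001,0.0015,0.004],0.0],
  [0,[0,0,0.005],0],
  [0,[0,0,0.005],0],
  [0,[0,0,0.004],0],
  [0,[0,0,0],0],
])

```text
time_s: 10.22
position: [0.5289, 0.063, 0.3248]
eef_rot: [-2.611, -1.746, 0.001]
force: [0.0, 0.3, -4.0]
grip_width: 0.19
```

```bash
cat > look.py <<'E'
from h import *
import sys
def look(tag,al=3,box=(298,168,330,205),s=16):
    p,a,R=pose();o=monitor.get_obs();g=p+R@[0,0,.1635]
    print('t',o['time_s'],'p',p.round(4),'yaw',round(np.degrees(a),2),'F',o['force'].round(1),'M',o['ft_torque'].round(2),'w',round(o['grip_width'],3))
    c=snap('side');im=cv2.cvtColor(c['color'],cv2.COLOR_RGB2BGR);x0,y0,x1,y1=box
    cv2.imwrite('pics/%s.png'%tag,cv2.convertScaleAbs(cv2.resize(im[y0:y1,x0:x1],None,fx=s,fy=s,interpolation=cv2.INTER_CUBIC),alpha=al))
    l=R[:,1];T=g-.031*l-[0,0,.06];print('T',T.round(4),(proj(c,[T])-[x0,y0]+.5)*s)
E
python3 -c "from look import *;look('z12')"
```

```text
t 10.225 p [0.5289 0.063  0.3248] yaw 67.55 F [ 0.   0.3 -4. ] M [0.05 0.1  0.02] w 0.19
T [0.5001 0.0748 0.1013] [[237.68085466 354.6102059 ]]
```

View pics/z12.png

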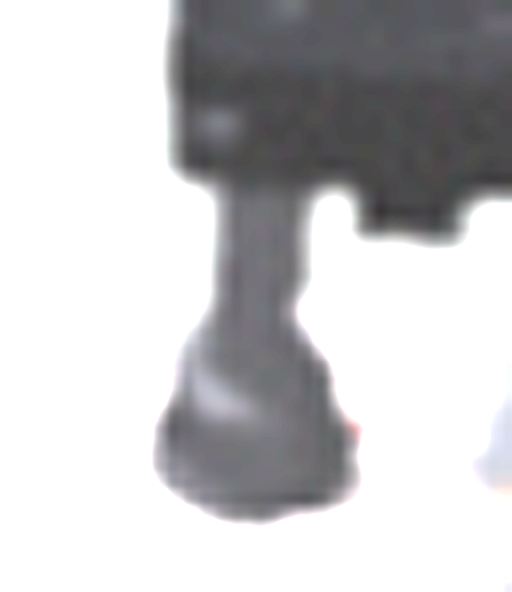

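```bash
python3 - <<'E'
from h import *
c=last('side');g=cv2.cvtColor(c['color'],cv2.COLOR_RGB2GRAY)[168:205,298:330]
print(g[10:34,6:26])
o=cv2.resize(g,None,fx=16,fy=16,interpolation=cv2.INTER_CUBIC).astype(float)
o=np.clip((o-15)*255/50,0,255).astype(np.uint8);cv2.imwrite('pics/z12b.png',o)
E
```

```text
[[137 138 137 126  87  45  30  29  26  26  26  25  24  25  24  25  24  24
   26  23]
 [137 139 139 136 118  88  66  49  33  29  30  29  28  33  44  43  28  24
   24  25]
 [137 138 139 138 137 128 112  70  41  36  37  36  37  59  93  86  45  24
   24  25]
 [137 137 137 137 139 138 123  76  42  39  39  38  41  76 118 108  53  24
   24  23]
 [137 137 137 135 137 138 123  75  43  39  39  37  46  83 121 107  62  46
   49  45]
 [139 138 137 137 138 137 121  72  44  38  39  37  46  84 126 124 106 101
  102  97]
 [139 138 137 137 137 135 119  67  40  38  39  38  44  85 129 137 132 132
  134 133]
 [138 138 139 137 138 136 118  65  38  39  39  37  46  86 127 137 139 143
  151 165]
 [138 140 139 139 140 135 115  64  39  39  38  38  60 114 158 165 168 182
  198 218]
 [138 140 141 140 139 127  96  54  38  40  39  42  74 151 210 222 222 224
  228 231]
 [138 138 139 139 128 102  69  46  39  39  38  38  56 114 186 226 227 227
  226 224]
 [137 139 145 144 114  80  59  45  40  39  38  37  41  71 142 211 226 217
  212 209]
 [166 173 184 178 110  67  56  43  39  38  39  38  37  44  83 164 219 217
  199 
[... 240 characters left out ...]
 152 161
  150 138]
 [231 225 189 104  44  36  41  46  47  47  44  42  39  36  36  54  91 134
  186 209]
 [231 223 176  92  43  38  38  40  40  41  40  40  38  37  35  41  80 158
  218 229]
 [231 219 162  84  50  42  40  39  39  39  40  40  37  37  35  44  94 172
  217 229]
 [232 223 177  96  55  50  42  39  38  39  40  40  39  37  36  43  79 131
  173 207]
 [232 230 208 139  78  55  48  44  41  39  39  38  37  36  39  54  84 111
  125 143]
 [232 232 229 205 144  93  62  50  42  39  37  38  41  43  56  83 106 113
  115 115]
 [229 232 232 230 214 178 128  90  68  64  60  79 111 123 131 145 141 121
  115 114]
 [220 231 232 232 232 227 211 181 151 145 139 166 209 219 220 219 204 162
  141 134]]
```

View pics/z12b.png

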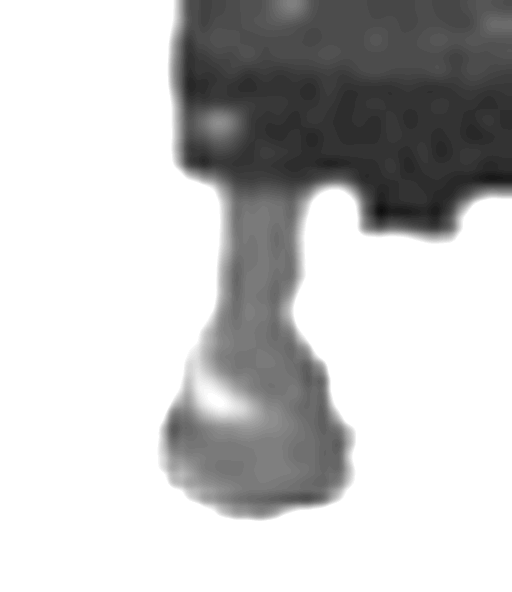

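Emit:
servo_tool([
  [0,[0,0,0.002],0],
  [0,[0,0,0.002],0],
  [0,[0,0,0.002],0],
  [0,[0,0,0.002],0],
  [0,[0,0,0],0],
])

```text
time_s: 10.9
position: [0.5292, 0.0629, 0.3174]
eef_rot: [2.611, 1.746, 0.001]
force: [0.1, -0.3, -2.6]
grip_width: 0.188
```

```bash
python3 -c "from look import *;look('z13')"
```

```text
t 10.9 p [0.5292 0.0629 0.3174] yaw 67.55 F [ 0.1 -0.3 -2.6] M [-0.04  0.12 -0.04] w 0.188
T [0.5006 0.0747 0.0939] [[240.30251719 383.74560224]]
```

View pics/z13.png

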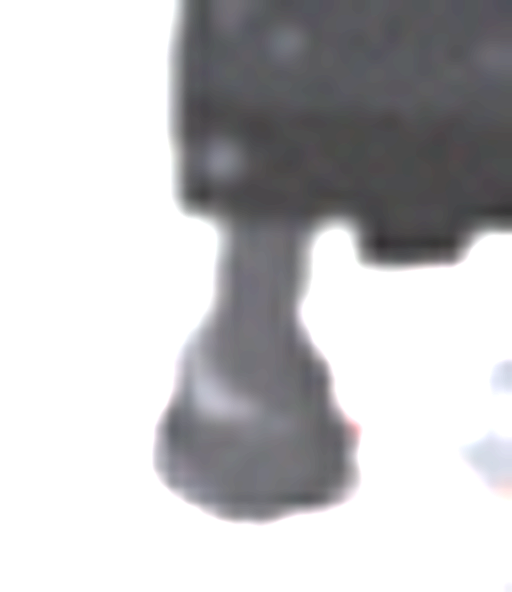

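Emit:
servo_tool([
  [0,[0,0,0.0015],0],
  [0,[0,0,0.0015],0],
  [0,[0,0,0.0015],0],
  [0,[0,0,0.0015],0],
  [0,[0,0,0],0],
])

```text
time_s: 11.58
position: [0.5294, 0.0635, 0.3112]
eef_rot: [2.611, 1.747, 0.003]
force: [3.3, 2.6, -1.4]
grip_width: 0.19
```

```bash
python3 -c "from look import *;look('z14')"
```

```text
t 11.575 p [0.5294 0.0635 0.3112] yaw 67.57 F [ 3.3  2.6 -1.4] M [ 0.55 -0.77 -0.06] w 0.19
T [0.501  0.0754 0.0876] [[241.11705473 405.54193902]]
```

View pics/z14.png

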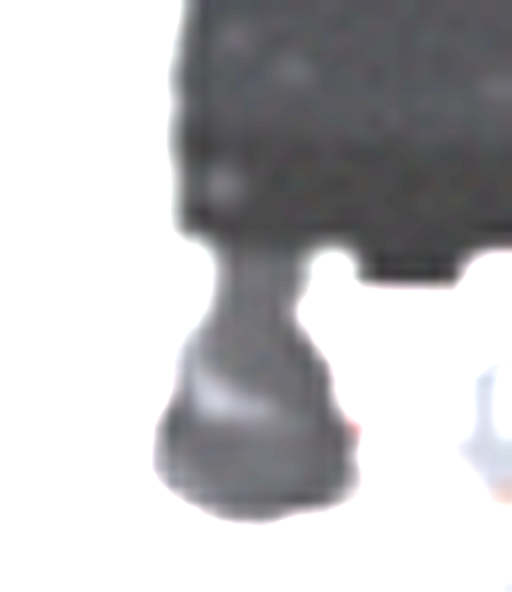

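Emit:
servo_tool([
  [0,[0.001,0.0007,0],0],
  [0,[0,0,0.0015],0],
  [0,[0,0,0.0015],0],
  [0,[0,0,0.0015],0],
  [0,[0,0,0],0],
])

```text
time_s: 12.25
position: [0.53, 0.0637, 0.3065]
eef_rot: [-2.611, -1.746, 0.0]
force: [3.2, 2.3, -3.0]
grip_width: 0.19
```

```bash
python3 -c "from look import *;look('z15')"
```

```text
t 12.25 p [0.53   0.0637 0.3065] yaw 67.55 F [ 3.2  2.3 -3. ] M [ 0.5  -0.53 -0.08] w 0.19
T [0.5013 0.0755 0.0831] [[242.23283641 422.85178847]]
```

View pics/z15.png

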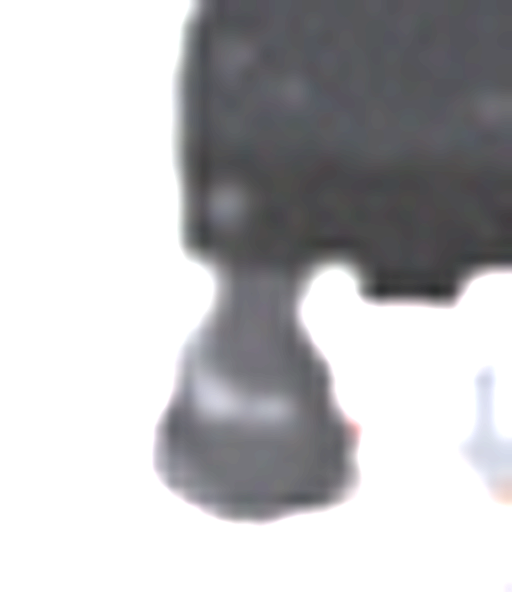

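Emit:
servo_tool([
  [0,[0.0005,0.0005,0.001],0],
  [0,[0,0,0.0015],0],
  [0,[0,0,0.0015],0],
  [0,[0,0,0.0015],0],
  [0,[0,0,0.001],0],
])

```text
time_s: 12.92
position: [0.5307, 0.0639, 0.3002]
eef_rot: [-2.611, -1.747, 0.0]
force: [0.8, 1.0, 0.1]
grip_width: 0.194
```

```bash
python3 -c "from look import *;look('z16')"
```

```text
t 12.925 p [0.5307 0.0639 0.3002] yaw 67.56 F [0.8 1.  0.1] M [ 0.49  0.06 -0.04] w 0.194
T [0.502  0.0758 0.0767] [[245.0791027  445.65277576]]
```

View pics/z16.png

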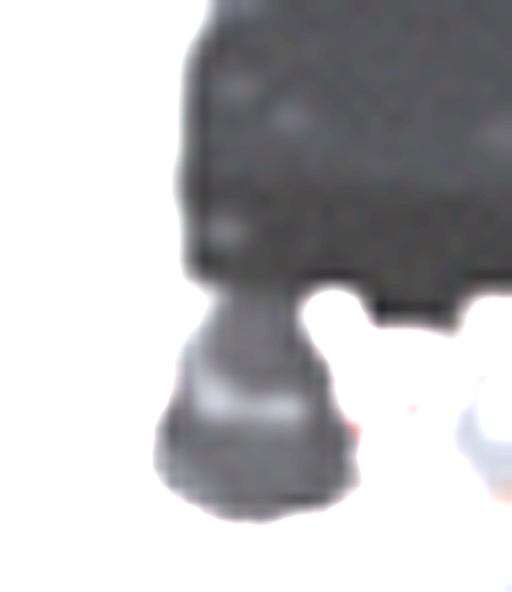

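Emit:
servo_tool([
  [0,[0,0,0.001],0],
  [0,[0,0,0.001],0],
  [0,[0,0,0.001],0],
  [0,[0,0,0.001],0],
  [0,[0,0,0.001],0],
])

```text
time_s: 13.6
position: [0.5319, 0.0634, 0.2975]
eef_rot: [2.61, 1.745, 0.005]
force: [-0.7, -0.2, 11.8]
grip_width: 0.188
```

```bash
python3 -c "from look import *;look('z17')"
```

```text
t 13.6 p [0.5319 0.0634 0.2975] yaw 67.55 F [-0.7 -0.2 11.8] M [0.04 0.36 0.09] w 0.188
T [0.5039 0.0752 0.0739] [[255.47154872 456.49383804]]
```

```bash
python3 -c "from look import *;look('z18',1.6,(285,130,375,215),7)"
```

```text
t 13.65 p [0.5319 0.0634 0.2975] yaw 67.55 F [-0.2  0.8 11.6] M [-0.    0.35  0.07] w 0.19
T [0.5039 0.0752 0.0739] [[202.7255193  465.71698514]]
```

View pics/z18.png

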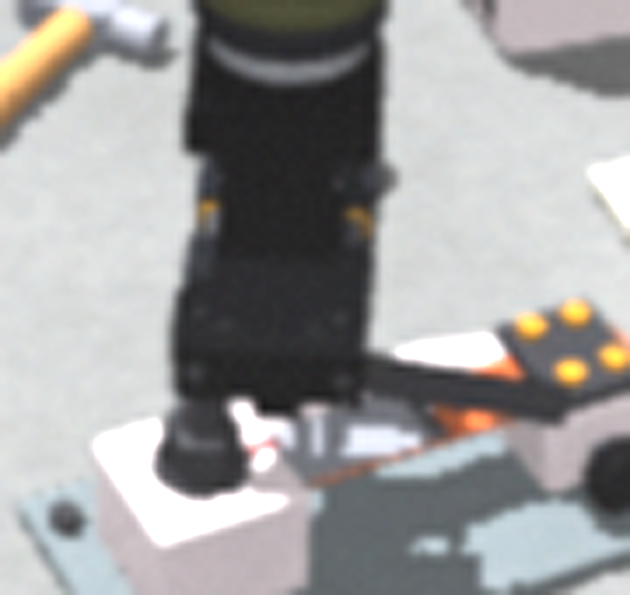

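Emit:
servo_tool([
  [0.45,[0,0,-0.001],0],
  [0.45,[0,0,0],0],
  [0.45,[0,0,0],0],
  [0.45,[0,0,0],0],
  [0.45,[0,0,0],0],
])

```text
time_s: 14.32
position: [0.5307, 0.0639, 0.2961]
eef_rot: [-2.611, -1.747, 0.001]
force: [-0.5, 0.7, -0.2]
grip_width: 0.446
```

```bash
python3 -c "from look import *;look('z19',1.6,(285,130,375,215),7)"
```

```text
t 14.325 p [0.5307 0.0639 0.2961] yaw 67.56 F [-0.5  0.7 -0.2] M [ 0.02  0.02 -0.02] w 0.446
T [0.502  0.0757 0.0726] [[198.24918737 468.2308826 ]]
```

View pics/z19.png

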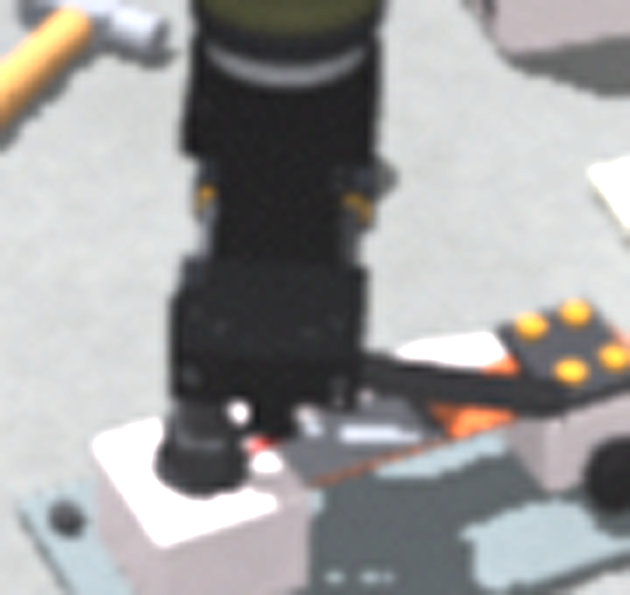

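Emit:
servo_tool([
  [0.45,[0,0.013,0],0],
  [0.45,[0,0.013,0],0],
  [0.45,[0,0.013,0],0],
  [0.45,[0,0.013,0],0],
  [0.45,[0,0.013,0],0],
])

```text
time_s: 15.0
position: [0.5918, 0.0386, 0.2962]
eef_rot: [2.611, 1.746, -0.0]
force: [-0.2, 0.9, 0.3]
grip_width: 0.448
```

Emit:
servo_tool([
  [0,[0,0,0],0],
  [0,[0,0,0],0],
  [0,[0,0,0],0],
  [0,[0,0,0],0],
  [0,[0,0,0],0],
])

```text
time_s: 15.62
position: [0.5906, 0.0394, 0.2963]
eef_rot: [-2.61, -1.747, -0.0]
force: [-0.7, 1.3, -0.7]
grip_width: 0.194
```

```bash
python3 -c "from look import *;look('z20',1.6,(285,120,385,215),7);snap('top','t20.png',(230,120,350,240),5)"
```

```text
t 15.625 p [0.5906 0.0394 0.2963] yaw 67.58 F [-0.7  1.3 -0.7] M [0.14 0.08 0.08] w 0.194
T [0.5619 0.0513 0.0728] [[345.29651052 546.77013957]]
```

View pics/z20.png

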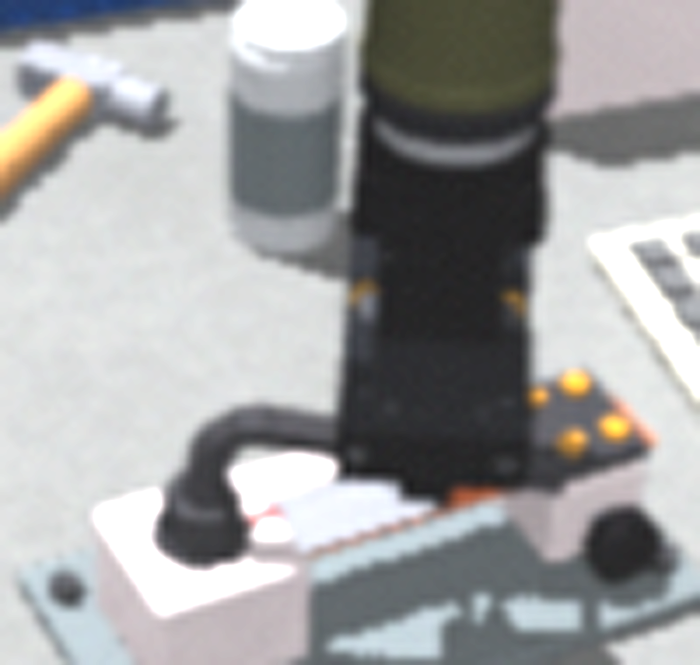

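View pics/t20.png

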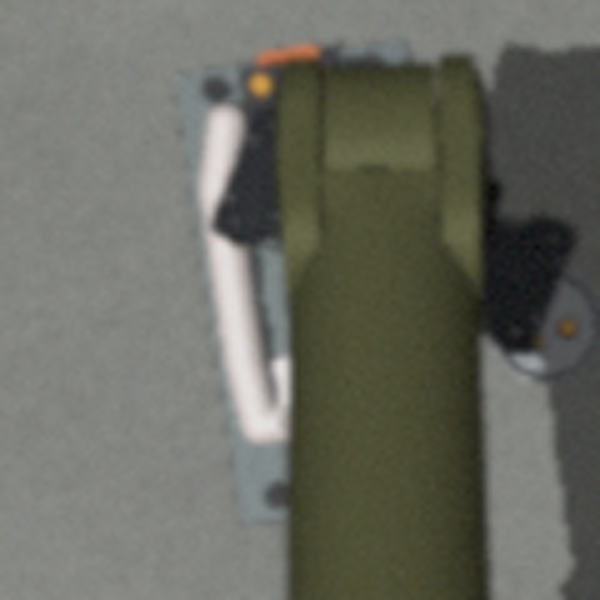

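Emit:
servo_tool([
  [0,[-0.0067,-0.0002,0],0.07],
  [0,[-0.0067,-0.0002,0],0.07],
  [0,[-0.0067,-0.0002,0],0.07],
  [0,[-0.0067,-0.0002,0],0.07],
  [0,[-0.0067,-0.0002,0],0.07],
])

```text
time_s: 16.35
position: [0.5737, 0.0131, 0.2972]
eef_rot: [-2.873, -1.267, -0.006]
force: [1.6, 4.8, 2.1]
grip_width: 0.192
```

```bash
cat >> look.py <<'E'
def arc(A=(.5015,.0755)):
    p,a,R=pose();d=(p-np.r_[A,0])[:2];print('r',np.hypot(*d).round(4),'ang',np.degrees(np.arctan2(d[1],d[0])).round(2),'keyang',round(np.degrees(a)-90,2))
    o=monitor.get_obs();F=R.T@o['force'];print('F tool',F.round(1))
E
python3 -c "from look import *;look('z21',1.6,(285,120,385,215),7);arc()"
```

```text
t 16.35 p [0.5737 0.0131 0.2972] yaw 47.58 F [1.6 4.8 2.1] M [ 1.   -0.29  0.58] w 0.192
T [0.5513 0.0345 0.0737] [[335.37067987 575.18389114]]
r 0.0956 ang -41.43 keyang -42.6
F tool [ 4.3 -3.  -1.2]
```

View pics/z21.png

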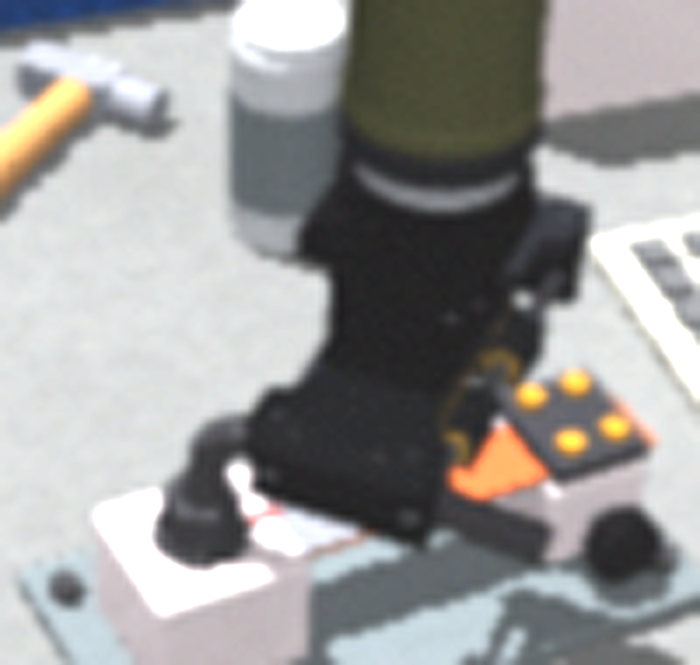

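Emit:
servo_tool([
  [0,[-0.0067,-0.0002,0],0.07],
  [0,[-0.0067,-0.0002,0],0.07],
  [0,[-0.0067,-0.0002,0],0.07],
  [0,[-0.0067,-0.0002,0],0.07],
  [0,[-0.0067,-0.0002,0],0.07],
])

```text
time_s: 17.02
position: [0.5478, -0.0077, 0.2974]
eef_rot: [-3.05, -0.748, -0.008]
force: [3.0, 4.3, 0.9]
grip_width: 0.192
```

```bash
python3 -c "from look import *;look('z22',1.6,(285,120,385,215),7);arc()"
```

```text
t 17.025 p [ 0.5478 -0.0077  0.2974] yaw 27.55 F [3.  4.3 0.9] M [ 0.99 -0.62  0.62] w 0.192
T [0.5342 0.0201 0.0739] [[308.7232449  604.84457835]]
r 0.0954 ang -61.47 keyang -62.62
F tool [ 3.2 -3.3  0. ]
```

View pics/z22.png

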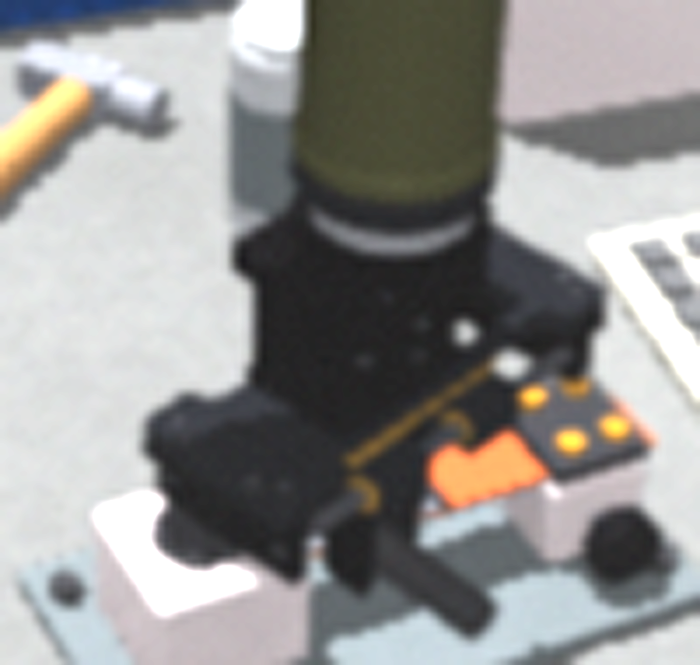

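Emit:
servo_tool([
  [0,[-0.0067,-0.0002,0],0.07],
  [0,[-0.0067,-0.0002,0],0.07],
  [0,[-0.0067,-0.0002,0],0.07],
  [0,[-0.0067,-0.0002,0],0.07],
  [0,[-0.0067,-0.0002,0],0.07],
])

```text
time_s: 17.7
position: [0.5163, -0.0185, 0.2974]
eef_rot: [-3.134, -0.205, -0.009]
force: [3.8, 4.9, 1.5]
grip_width: 0.189
```

```bash
python3 -c "from look import *;look('z23',1.6,(285,120,385,215),7);arc();snap('top','t23.png',(265,170,325,230),10)"
```

```text
t 17.7 p [ 0.5163 -0.0185  0.2974] yaw 7.49 F [3.8 4.9 1.5] M [ 0.67 -0.88  0.61] w 0.189
T [0.5131 0.0125 0.074 ] [[267.71529016 626.66334544]]
r 0.0953 ang -81.53 keyang -82.66
F tool [ 3.7 -3.5 -0.2]
```

View pics/z23.png

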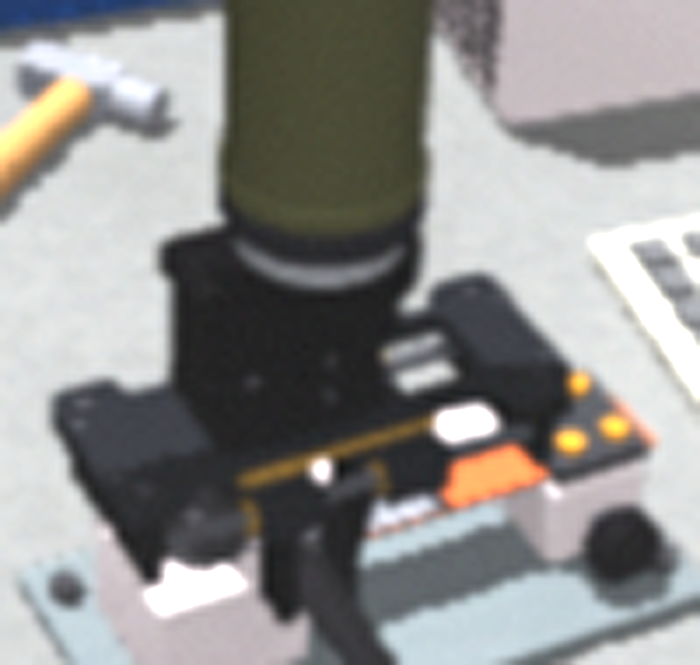

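View pics/t23.png

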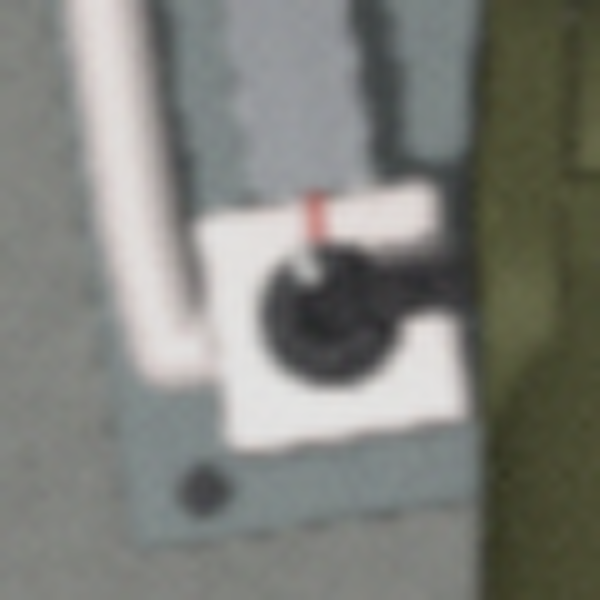

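Emit:
servo_tool([
  [0,[-0.0034,0,0],0.035],
  [0,[-0.0034,0,0],0.035],
  [0,[-0.0034,0,0],0.035],
  [0,[-0.0034,0,0],0.035],
  [0,[0,0,0],0],
])

```text
time_s: 18.42
position: [0.5026, -0.0198, 0.2972]
eef_rot: [-3.14, 0.011, -0.007]
force: [3.7, 4.6, 0.4]
grip_width: 0.194
```

```bash
cat >> look.py <<'E'
def top(tag):
    c=snap('top');im=c['color']
    o=cv2.cvtColor(im,cv2.COLOR_RGB2BGR)[190:220,280:315];cv2.imwrite('pics/%s.png'%tag,cv2.resize(o,None,fx=20,fy=20,interpolation=cv2.INTER_CUBIC))
    p,a,R=pose();x,y=R[:,0],R[:,1]
    print('top axis px (20x)',(proj(c,[[.4996,.0737,.096],[.4996,.0737,.072],[.5293,.0775,.072]])-[280,190]+.5)*20)
E
python3 -c "from look import *;arc();top('t24')"
```

```text
r 0.0953 ang -89.35 keyang -90.41
F tool [ 3.6 -4.6 -0.4]
top axis px (20x) [[370.60481429 230.74456166]
 [376.98893491 239.74691976]
 [349.35894848  44.02973994]]
```

View pics/t24.png

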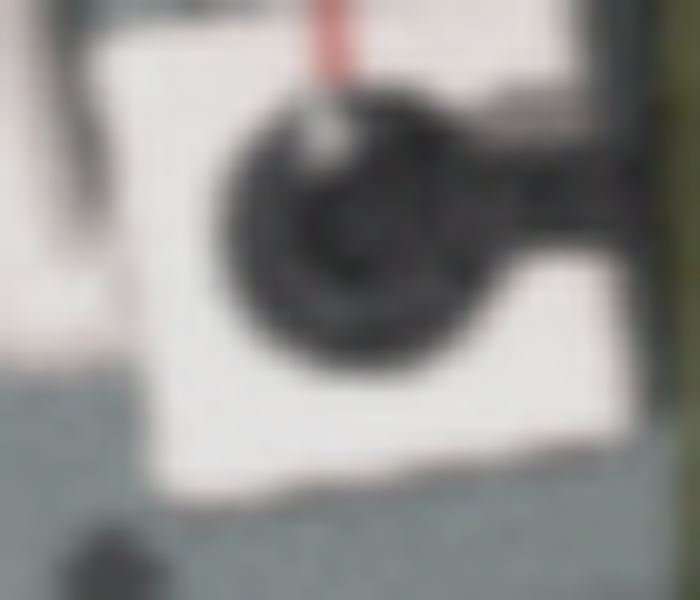

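Emit:
servo_tool([
  [0,[-0.0034,0,0],0.035],
  [0,[-0.0034,0,0],0.035],
  [0,[-0.0034,0,0],0.035],
  [0,[-0.0034,0,0],0.035],
  [0,[0,0,0],0],
])

```text
time_s: 19.1
position: [0.4891, -0.019, 0.2972]
eef_rot: [-3.132, 0.231, -0.007]
force: [4.9, 4.3, 0.2]
grip_width: 0.194
```

```bash
python3 -c "from look import *;arc();top('t25')"
```

```text
r 0.0953 ang -97.46 keyang -98.44
F tool [ 4.2 -5.  -0.2]
top axis px (20x) [[370.60481429 230.74456166]
 [376.98893491 239.74691976]
 [349.35894848  44.02973994]]
```

View pics/t25.png

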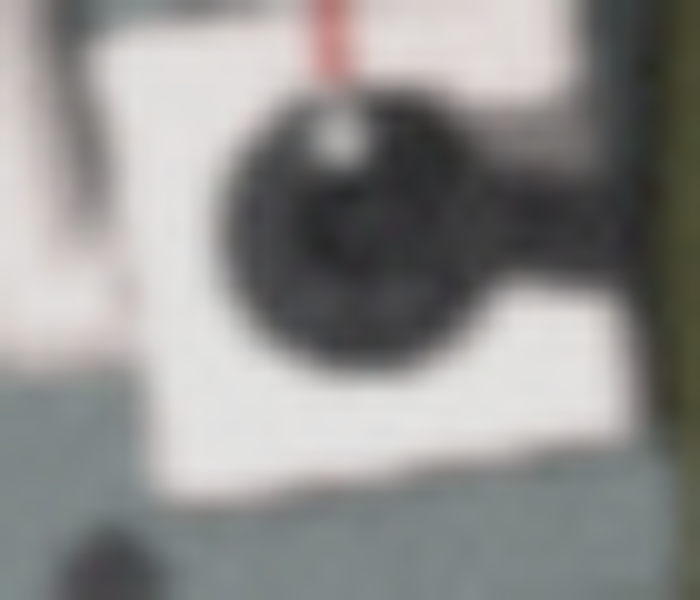

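```bash
python3 - <<'E'
from h import *
c=last('top');im=c['color'].astype(float);g=im.sum(2)/3
def cross(prof,lev): # subpixel first crossing positions
    s=prof-lev;i=np.where(s[:-1]*s[1:]<0)[0];return i+s[i]/(s[i]-s[i+1])
# bottom edge: columns 290..311, rows 205..220
B=[(u,205+cross(g[205:220,u],170)[0]) for u in range(290,310) if len(cross(g[205:220,u],170))]
L=[(282+cross(g[v,282:292],170)[-1],v) for v in range(203,213) if len(cross(g[v,282:292],170))]
Rr=[(305+cross(g[v,305:316],150)[-1],v) for v in range(206,211) if len(cross(g[v,305:316],150))]
T=[(u,184+cross(g[184:194,u],165)[0]) for u in list(range(287,294))+list(range(299,308)) if len(cross(g[184:194,u],165))]
for n,P in(('B',B),('L',L),('R',Rr),('T',T)):
    print(n,np.round(P,2).tolist())
# red centroid per row
r=im[...,0]-im[...,1]
for v in range(186,196):
    w=np.clip(r[v,290:304]-15,0,None); print('red',v,(w@np.arange(290,304)/w.sum()).round(2) if w.sum()>0 else None,w.max())
print(g[190:204,290:306].astype(int))
E
```

```text
B [[290.0, 214.47], [291.0, 214.45], [292.0, 206.11], [293.0, 206.98], [294.0, 207.59], [295.0, 208.02], [296.0, 208.42], [297.0, 208.53], [298.0, 208.52], [299.0, 208.51], [300.0, 208.33], [301.0, 207.84], [302.0, 207.3], [303.0, 206.49], [304.0, 205.28], [305.0, 212.23], [306.0, 211.87], [307.0, 211.64], [308.0, 211.53], [309.0, 211.46]]
L [[290.39, 203.0], [290.63, 204.0], [286.24, 208.0], [286.68, 209.0], [286.81, 210.0], [286.88, 211.0], [286.85, 212.0]]
R [[310.52, 206.0], [310.69, 207.0], [310.92, 208.0], [311.03, 209.0], [311.07, 210.0]]
T [[287.0, 190.49], [288.0, 190.52], [289.0, 190.58], [290.0, 190.47], [291.0, 190.26], [292.0, 190.12], [293.0, 189.33], [299.0, 188.92], [300.0, 188.06], [301.0, 188.17], [302.0, 188.51], [303.0, 188.57], [304.0, 188.5], [305.0, 188.35], [306.0, 188.19], [307.0, 188.47]]
red 186 None 0.0
red 187 None 0.0
red 188 None 0.0
red 189 296.19 20.0
red 190 296.03 40.0
red 191 296.08 41.0
red 192 296.1 40.0
red 193 296.13 30.0
red 194 296.0 3.0
red 195 None 0.0
[[136 151 159 177 183 163 140 167 197 206 210 211 213 214 217 219]
 [196 203 204 210 208 182 158 182 211 217 219 216 219 219 219 219]
 [219 221 221 220 216 192 158 178 210 219 217 217 217 218 218 218]
 [223 223 222 218 212 191 158 166 196 202 202 204 211 218 221 216]
 [223 224 221 211 188 169 153 136 130 128 129 147 171 199 205 204]
 [223 222 212 178 136 122 138 132  89  65  65  81 114 141 151 152]
 [222 214 180 132  97 117 157 155 102  63  52  49  70  98 115 123]
 [216 186 132  93  82 108 150 152  95  52  48  46  49  70  96 108]
 [204 158  97  73  73  79  91  93  65  50  46  47  47  60  71  80]
 [191 130  87  73  64  56  51  45  51  48  44  49  51  60  55  58]
 [183 120  74  71  61  47  47  51  57  54  51  47  58  56  59  54]
 [181 111  78  71  59  46  45  54  54  54  52  52  58  60  61  58]
 [184 116  79  71  62  48  40  49  49  53  53  56  57  61  61  57]
 [193 134  83  74  65  60  53  47  49  56  55  56  54  64  69  86]]
```

```bash
python3 - <<'E'
from h import *
c=last('top');p,a,R=pose();g=p+R@[0,0,.1635];l=R[:,1]
im=cv2.cvtColor(c['color'],cv2.COLOR_RGB2BGR);x0,y0=270,170;s=10
o=cv2.resize(im[y0:y0+60,x0:x0+75],None,fx=s,fy=s,interpolation=cv2.INTER_CUBIC);o=cv2.convertScaleAbs(o,alpha=1.5)
q=((proj(c,[g-.096*l,g,g+.02*l])-[x0,y0]+.5)*s).astype(int);print(q)
cv2.line(o,tuple(q[0]),tuple(q[1]),(0,0,255),1);cv2.imwrite('pics/t26.png',o)
from look import look; look('z26',1.8,(280,150,350,235),8)
E
```

```text
[[271 292]
 [599 336]
 [668 345]]
t 19.15 p [ 0.4892 -0.019   0.2972] yaw -8.43 F [4.9 4.  0. ] M [ 0.69 -0.89  0.45] w 0.19
T [0.4945 0.0118 0.0737] [[298.60982432 488.13565723]]
```

View pics/t26.png

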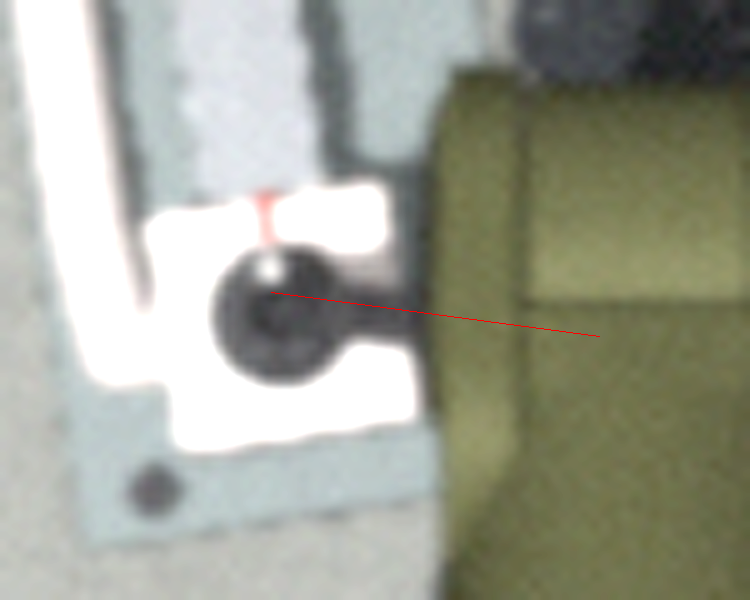

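View pics/z26.png

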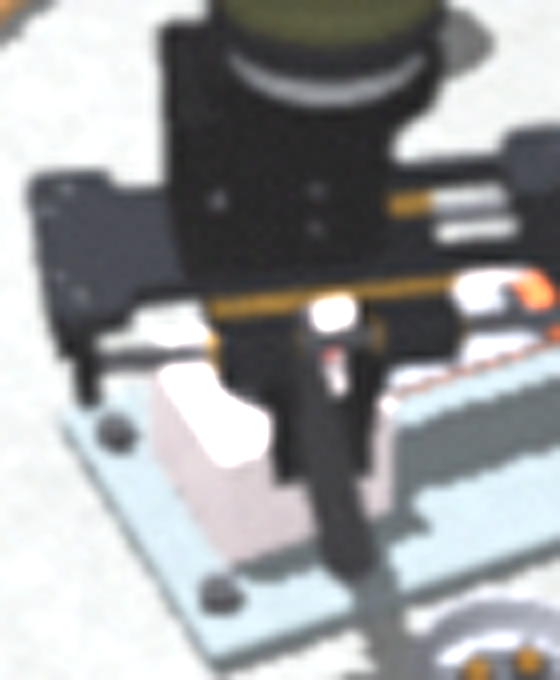

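Emit:
servo_tool([
  [0,[-0.0017,0,0],0.018],
  [0,[-0.0017,0,0],0.018],
  [0,[0,0,0],0],
  [0,[0,0,0],0],
  [0,[0,0,0],0],
])

```text
time_s: 19.82
position: [0.4859, -0.0185, 0.2972]
eef_rot: [-3.127, 0.287, -0.007]
force: [4.6, 3.9, -0.1]
grip_width: 0.192
```

```bash
cat > wl.py <<'E'
from h import *
def wl(n=6):
    G=[];C=[]
    for _ in range(n): c=snap('top');G.append(c['color'].astype(float))
    im=np.mean(G,0);g=im.mean(2);r=im[...,0]-im[...,1]
    w=np.clip(r[189:193,292:301]-15,0,None);yy,xx=np.mgrid[189:193,292:301];red=(np.sum(w*xx)/w.sum(),np.sum(w*yy)/w.sum())
    sub=g[195:199,294:300];yy,xx=np.mgrid[195:199,294:300];w=np.clip(sub-95,0,None);wh=(np.sum(w*xx)/w.sum(),np.sum(w*yy)/w.sum())
    print('red',np.round(red,2),'white',np.round(wh,2));print(g[193:200,291:303].astype(int))
    # head outline lower/left arc fit
    P=[]
    for ang in np.radians(np.arange(60,215,6)):
        rr=np.arange(3,11,.1);u=297.6+rr*np.cos(ang);v=202+rr*np.sin(ang)
        pr=cv2.remap(g.astype(np.float32),u.astype(np.float32)[None],v.astype(np.float32)[None],cv2.INTER_LINEAR)[0]
        i=np.where(pr>140)[0]
        if len(i): P.append((u[i[0]],v[i[0]]))
    P=np.array(P);M=np.c_[2*P,np.ones(len(P))];s=np.linalg.lstsq(M,(P**2).sum(1),rcond=None)[0];rad=np.sqrt(s[2]+s[0]**2+s[1]**2)
    print('circle',s[:2].round(2),rad.round(2),'res',np.std(np.hypot(*(P-s[:2]).T)).round(3))
    return red,wh
E
python3 -c "from wl import *;wl()
from look import arc;arc()"
```

```text
red [296.08 190.77] white [296.19 195.83]
[[222 221 220 213 189 162 171 195 202 202 205 210]
 [222 221 213 190 168 166 157 137 128 130 145 174]
 [222 212 181 136 120 144 144 101  71  68  81 113]
 [213 181 132  93 105 151 156 104  68  59  53  69]
 [185 132  90  78  97 140 148  96  57  50  43  50]
 [156 100  74  72  74  87  89  65  49  48  46  49]
 [131  83  68  65  56  49  50  50  49  49  49  51]]
circle [297.78 201.01] 7.21 res 0.044
r 0.0953 ang -99.4 keyang -100.49
F tool [ 4.1 -4.4 -0.2]
```

Emit:
servo_tool([
  [0,[-0.0017,0,0],0.018],
  [0,[0,0,0],0],
  [0.45,[0,0,0],0],
  [0.45,[0,0,0],0],
  [0.45,[0,0,0],0],
])

```text
time_s: 20.75
position: [0.4822, -0.0197, 0.2957]
eef_rot: [3.124, -0.322, -0.003]
force: [-0.1, -0.6, -0.2]
grip_width: 0.413
```

```bash
python3 -c "from wl import *;wl()
from look import *;arc();look('z27',1.8,(280,150,350,235),8);top('t27')"
```

```text
red [296.09 190.76] white [296.19 195.71]
[[222 221 220 212 189 162 171 195 202 203 209 217]
 [222 220 213 190 168 165 157 137 128 137 167 195]
 [222 211 181 136 120 143 145 103  67  70  98 128]
 [212 181 131  92 103 145 155 107  62  45  48  69]
 [187 132  88  73  90 125 131  92  53  41  39  49]
 [158 100  71  67  67  74  77  60  50  47  48  51]
 [130  82  70  63  54  48  51  50  49  49  49  53]]
circle [297.74 201.03] 7.19 res 0.037
r 0.0966 ang -101.25 keyang -101.75
F tool [-0.2 -0.4 -0.1]
t 21.05 p [ 0.4827 -0.0192  0.2961] yaw -11.75 F [-0.2  0.4  0.1] M [-0.11  0.12  0.01] w 0.444
T [0.4889 0.0111 0.0726] [[284.70761624 494.67923171]]
top axis px (20x) [[370.60481429 230.74456166]
 [376.98893491 239.74691976]
 [349.35894848  44.02973994]]
```

View pics/z27.png

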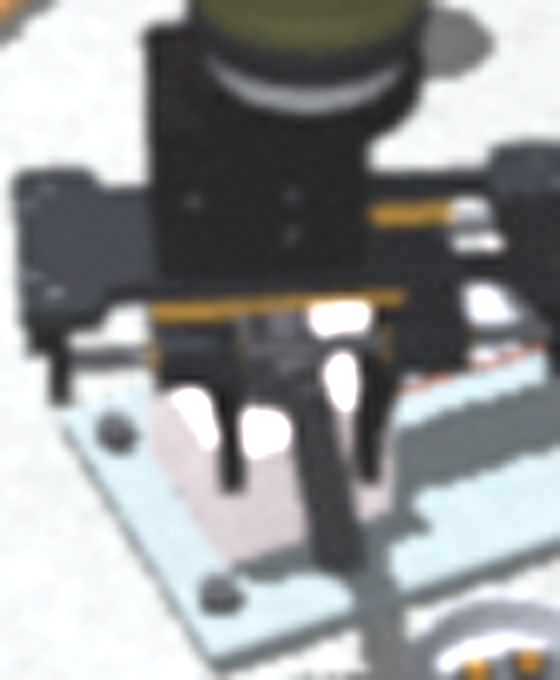

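View pics/t27.png

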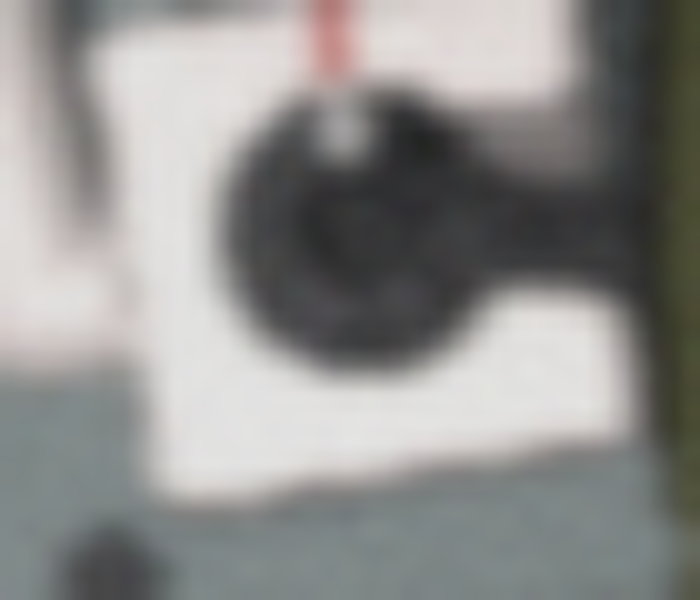

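Emit:
servo_tool([
  [0.5,[0,0,-0.005],0],
  [0.5,[0,0,-0.02],0],
  [0.5,[0,0,-0.03],0],
  [0.5,[0,0,-0.03],0],
  [0.5,[0,0,-0.03],0],
])

```text
time_s: 21.78
position: [0.4827, -0.0192, 0.4126]
eef_rot: [-3.125, 0.322, -0.001]
force: [0.4, 0.4, -0.2]
grip_width: 0.497
```

Emit:
servo_tool([
  [0.5,[0,0.04,0],0],
  [0.5,[0,0.05,0],0],
  [0.5,[0,0.05,0],0],
  [0.5,[0,0.05,0],0],
  [0.5,[0,0.03,0],0],
])

```text
time_s: 22.4
position: [0.4368, -0.2373, 0.4119]
eef_rot: [3.125, -0.326, 0.002]
force: [1.3, -0.1, -0.8]
grip_width: 0.502
```

```bash
python3 -c "from wl import *;wl()
from look import *;arc();look('z28',1.6,(280,140,370,225),8);snap('top','t28.png',(260,170,340,240),9)"
```

```text
red [296.09 190.77] white [296.18 195.71]
[[221 221 220 213 188 162 171 195 201 203 210 216]
 [222 220 212 190 168 165 157 137 129 137 167 194]
 [221 212 182 136 119 144 145 101  68  69  97 127]
 [213 181 132  92 103 147 155 107  61  44  48  69]
 [185 132  89  74  88 123 131  91  54  41  42  48]
 [157  99  72  67  67  75  77  61  49  48  46  49]
 [131  83  69  63  54  49  50  49  49  47  48  51]]
circle [297.75 201.01] 7.2 res 0.038
r 0.3151 ang -101.53 keyang -101.63
F tool [-0.8  0.3  0.5]
t 22.7 p [ 0.4385 -0.2332  0.4113] yaw -11.63 F [-0.8 -0.1 -0.5] M [-0.07  0.13  0.04] w 0.499
T [ 0.4448 -0.2028  0.1878] [[364.32270061 813.20147658]]
```

View pics/z28.png

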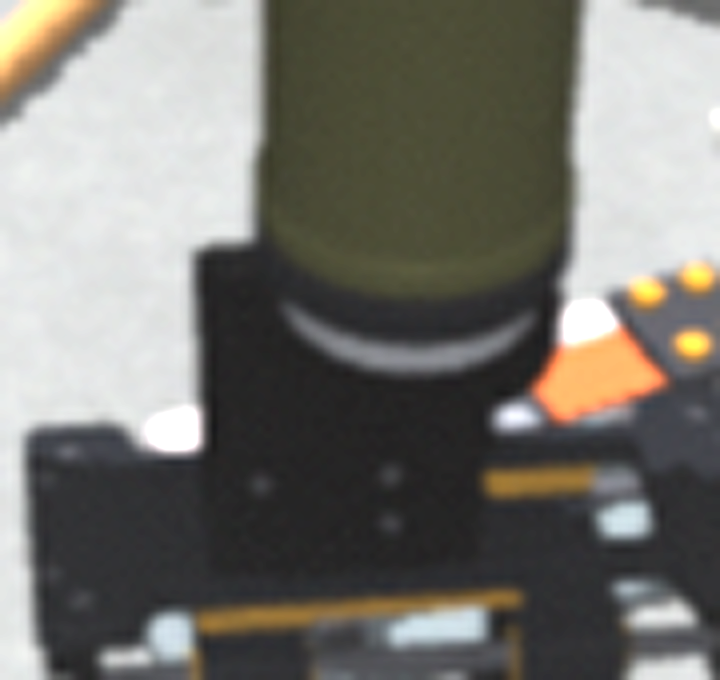

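View pics/t28.png

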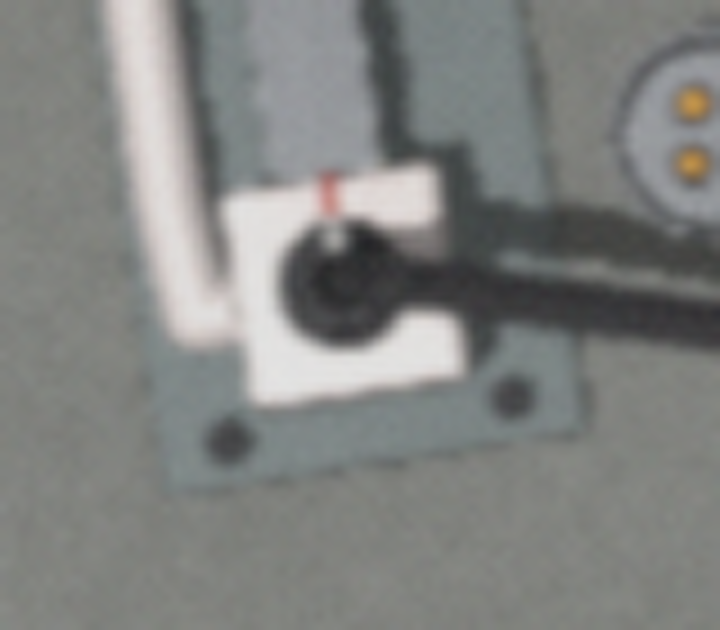

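```bash
python3 - <<'E'
from h import *
p,a=plan([.47,.05,.42],np.radians(10),7,.5,q=3)
plan([.40,.33,.42],np.radians(40),8,.5,p,a,q=3)
E
```

```text
end [0.4703 0.0503 0.4202] 0.1745
[[0.5, [-0.004, -0.041, -0.001], np.float64(-0.054)], [0.5, [-0.001, -0.041, -0.001], np.float64(-0.054)], [0.5, [0.001, -0.041, -0.001], np.float64(-0.054)], [0.5, [0.003, -0.04, -0.001], np.float64(-0.054)], [0.5, [0.005, -0.04, -0.002], np.float64(-0.054)]]
[[0.5, [0.007, -0.04, -0.001], np.float64(-0.053)], [0.5, [0.009, -0.04, -0.002], np.float64(-0.054)]]
end [0.4    0.3305 0.4202] 0.6985
[[0.5, [-0.003, -0.036, 0.0], np.float64(-0.065)], [0.5, [-0.0, -0.036, 0.0], np.float64(-0.066)], [0.5, [0.002, -0.036, 0.0], np.float64(-0.065)], [0.5, [0.005, -0.036, 0.0], np.float64(-0.066)], [0.5, [0.007, -0.035, 0.0], np.float64(-0.065)]]
[[0.5, [0.009, -0.035, 0.0], np.float64(-0.066)], [0.5, [0.011, -0.034, 0.0], np.float64(-0.065)], [0.5, [0.014, -0.034, 0.0], np.float64(-0.066)]]
```

Emit:
servo_tool([
  [0.5,[-0.004,-0.041,-0.005],-0.054],
  [0.5,[-0.001,-0.041,-0.005],-0.054],
  [0.5,[0.001,-0.041,-0.005],-0.054],
  [0.5,[0.003,-0.04,0],-0.054],
  [0.5,[0.005,-0.04,0],-0.054],
])

```text
time_s: 23.42
position: [0.4618, -0.0299, 0.4265]
eef_rot: [-3.139, -0.108, -0.001]
force: [1.1, -0.8, 0.3]
grip_width: 0.496
```

Emit:
servo_tool([
  [0.5,[0.007,-0.04,0],-0.053],
  [0.5,[0.009,-0.04,0],-0.054],
  [0.5,[-0.003,-0.036,0],-0.065],
  [0.5,[0,-0.036,0],-0.066],
  [0.5,[0.002,-0.036,0],-0.065],
])

```text
time_s: 24.05
position: [0.4433, 0.1559, 0.4263]
eef_rot: [-3.087, -0.581, -0.0]
force: [0.2, -0.5, -1.1]
grip_width: 0.503
```

Emit:
servo_tool([
  [0.5,[0.005,-0.036,0],-0.066],
  [0.5,[0.007,-0.035,0],-0.065],
  [0.5,[0.009,-0.035,0],-0.066],
  [0.5,[0.011,-0.034,0],-0.065],
  [0.5,[0.014,-0.034,0],-0.066],
])

```text
time_s: 24.68
position: [0.4004, 0.3316, 0.4262]
eef_rot: [-2.951, -1.078, -0.0]
force: [1.1, 0.1, 0.5]
grip_width: 0.497
```

```bash
python3 -c "
from look import *;look('z29',1.6,(280,140,370,225),8);look('z29b',1.3,(300,170,330,205),18);snap('top','t29.png',(260,160,360,230),8)"
```

```text
t 24.675 p [0.4004 0.3316 0.4262] yaw 40.12 F [1.1 0.1 0.5] M [ 0.01 -0.05 -0.03] w 0.497
T [0.3804 0.3553 0.2027] [[-217.32458459 -160.52100467]]
t 24.725 p [0.3978 0.3368 0.4259] yaw 40.63 F [-1.2  4.7  0.5] M [ 0.32  0.05 -0.01] w 0.498
T [0.3774 0.3609 0.2025] [[-870.66209946 -912.94063718]]
```

View pics/z29.png

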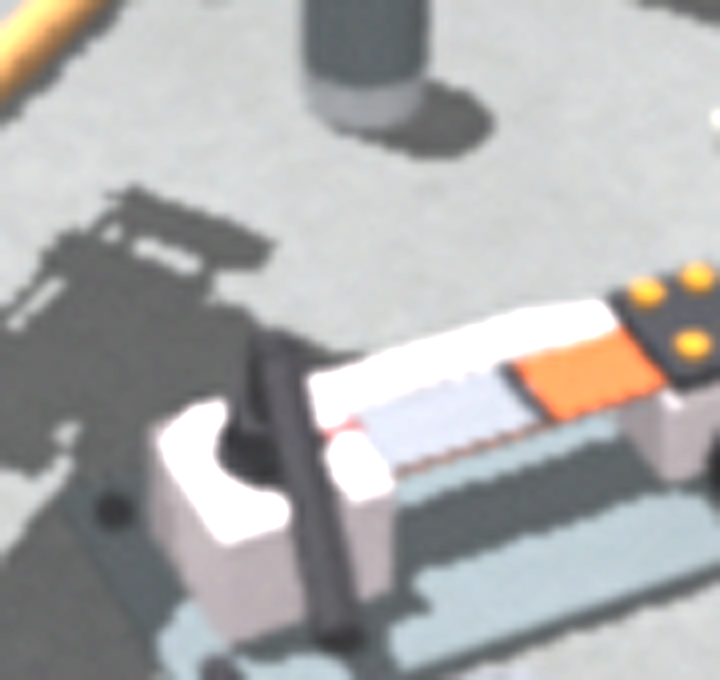

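View pics/z29b.png

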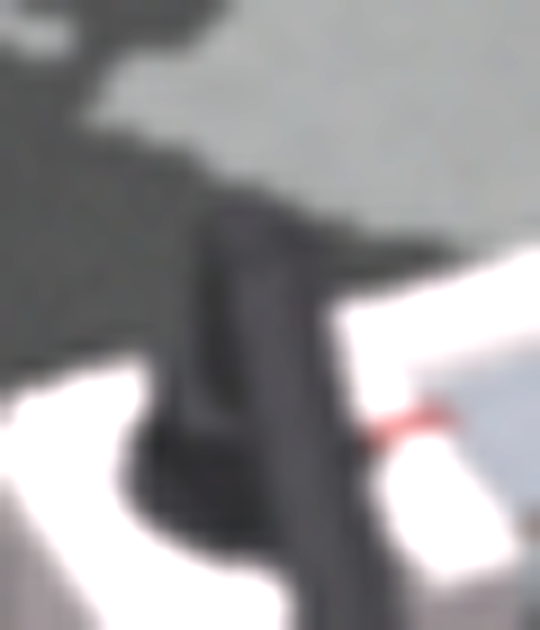

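View pics/t29.png

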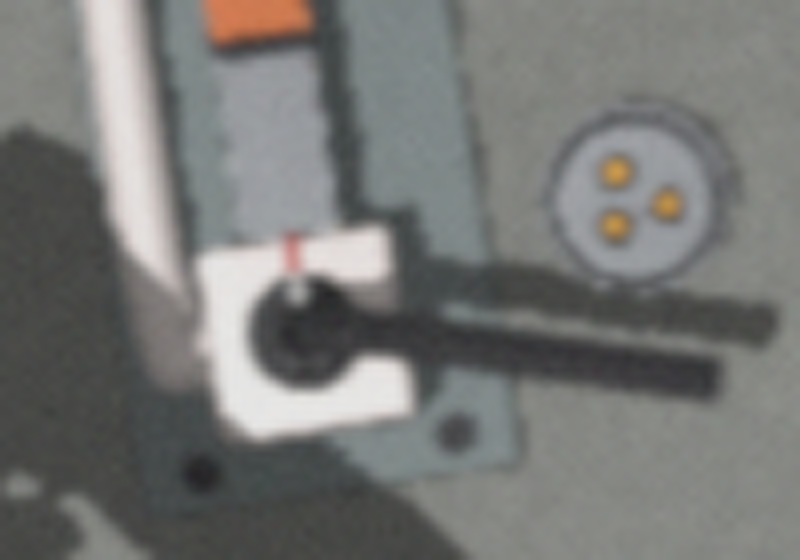

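```bash
python3 - <<'E'
from h import *
ct=last('top');cs=last('side')
# bar centreline in top by dark mask between u 310..345
g=ct['color'].astype(float).mean(2)
P=[]
for u in range(308,349):
    col=g[196:214,u];w=np.clip(75-col,0,None)
    v=(w@np.arange(196,214))/max(w.sum(),1e-6);P.append((u,v.round(2),int(w.sum())))
print(P[::3])
Q=[(u,v) for u,v,w in P if 322<=u<=346]
k=np.polyfit(*np.array(Q).T,1);print('slope deg',np.degrees(np.arctan(k[0])),'at u=297',np.polyval(k,297))
a=plane(ct,318,np.polyval(k,318),.136);b=plane(ct,346,np.polyval(k,346),.134);print(a,b,'world ang',np.degrees(np.arctan2(*(b-a)[[1,0]])))
tip,gp=tri(ct,(260+712/8-.5,160+378/8-.5),cs,(280+338/8-.5,140+632/8-.5));print('tip',tip,gp)
bend,gp=tri(ct,(260+318/8-.5,160+326/8-.5),cs,(280+268/8-.5,140+350/8-.5));print('bend',bend,gp)
print('tip plane136',plane(ct,348.6,206.9,.136))
# axis from block outline, using T/B/L/R with unshadowed
E
```

```text
[(308, np.float64(200.76), 57), (311, np.float64(200.79), 92), (314, np.float64(201.8), 85), (317, np.float64(202.11), 62), (320, np.float64(202.29), 71), (323, np.float64(202.23), 74), (326, np.float64(202.39), 72), (329, np.float64(202.87), 65), (332, np.float64(203.35), 67), (335, np.float64(204.26), 62), (338, np.float64(204.49), 73), (341, np.float64(205.2), 59), (344, np.float64(204.97), 72), (347, np.float64(204.99), 70)]
slope deg 8.605751525395878 at u=297 198.18487692307684
[0.49547743 0.01434227 0.136     ] [ 0.48204029 -0.06661703  0.134     ] world ang -99.42370513156865
tip [ 0.47950367 -0.07433295  0.12841599] 0.0013774091145484304
bend [0.49989562 0.06868341 0.13185787] 0.00024295983701568013
tip plane136 [ 0.47806409 -0.07396887  0.136     ]
```

```bash
python3 - <<'E'
from wl import *
(ru,rv),_=wl(6)
c=last('top')
for (wu,wv) in((296.55,196.5),(296.65,196.3)):
  for th in(96.5,97.3,98):
    d=np.array([np.cos(np.radians(th-90)),np.sin(np.radians(th-90))]);n=np.array([-d[1],d[0]]) # +n = ccw side
    Xr=plane(c,ru,rv,.072)[:2];Xw=plane(c,wu,wv,.097)[:2]
    print(th,'red',Xr.round(4),'white',Xw.round(4),'along diff',((Xr-Xw)@d*1000).round(2),'perp mm',((Xw-Xr)@n*1000).round(2),'deg',np.degrees((Xw-Xr)@n/.0150).round(1))
E
```

```text
red [296.09 190.77] white [296.21 195.71]
[[225 225 224 218 194 167 177 200 208 209 215 221]
 [226 225 218 195 173 170 162 141 131 142 172 201]
 [225 217 186 139 123 148 149 106  72  71 100 131]
 [218 186 136  95 105 150 160 112  63  45  50  71]
 [191 136  92  77  92 127 134  95  55  44  43  50]
 [162 102  73  69  70  78  80  63  52  48  48  50]
 [135  86  71  65  55  49  51  52  51  49  50  53]]
circle [297.75 201.04] 7.14 res 0.047
96.5 red [0.5322 0.0801] white [0.5131 0.0779] along diff 19.18 perp mm -0.07 deg -0.3
97.3 red [0.5322 0.0801] white [0.5131 0.0779] along diff 19.18 perp mm 0.2 deg 0.8
98 red [0.5322 0.0801] white [0.5131 0.0779] along diff 19.17 perp mm 0.44 deg 1.7
96.5 red [0.5322 0.0801] white [0.5137 0.0776] along diff 18.62 perp mm -0.44 deg -1.7
97.3 red [0.5322 0.0801] white [0.5137 0.0776] along diff 18.63 perp mm -0.18 deg -0.7
98 red [0.5322 0.0801] white [0.5137 0.0776] along diff 18.63 perp mm 0.05 deg 0.2
```

Emit:
servo_tool([
  [0.5,[0,0,0],0],
  [0.5,[0,0,0],0],
  [0.5,[0,0,0],0],
  [0.5,[0,0,0],0],
  [0.5,[0,0,0],0],
])

```text
time_s: 25.75
position: [0.4009, 0.3293, 0.4263]
eef_rot: [-2.953, -1.071, -0.0]
force: [-0.5, -0.8, 0.3]
grip_width: 0.503
```

```bash
python3 - <<'E'
from h import *
snap('top','t30.png'); o=monitor.get_obs();print(o['time_s'],np.abs(o['qvel']).max(),o['force'].round(1))
print(workorder.finish_job())
E
```

```text
25.8 0.0012391972206496353 [-0.1  0.6  0.3]
the job is handed in; nothing more can be done
None
```

View pics/t30.png

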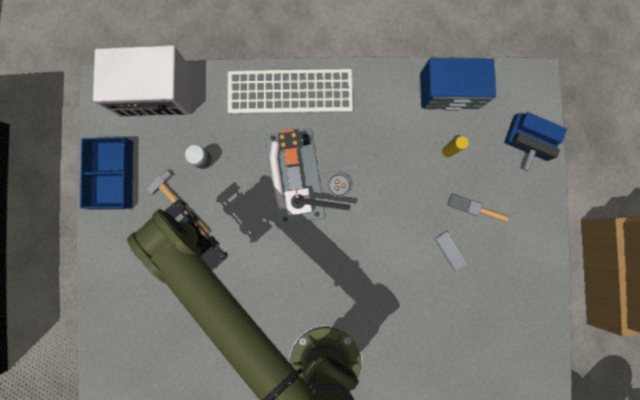

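I handed the job in at 25.8 s: the key is seated in the screw by its short arm, the white line meets the red line, and the gripper is clear of everything.

**What I did:**
- I lifted the key until its long tip was just inside the socket mouth, then tipped it over the rim in the grip until the long arm was level. That flipped it.
- I lifted it clear, turned it 60 degrees and pushed the short arm down until it met the socket floor (about 12 N upward).
- I let go, took hold again about 96 mm out on the long arm, and turned the screw clockwise while watching the line.
- Then I released the key and moved the arm away.

**What the last checks showed:**
- **Line:** in the top picture the white line is within about 2 degrees of the red one.
- **Seating:** the long tip is 150 mm from the screw axis and 128 mm above the bench. That is 8 mm below the level-arm height, a little more than the few millimetres of sag described.
- **Bystanders:** in the last top picture nothing appears moved. The arm hides part of the hammer and the square.

**What disagreed:**
- The long arm ended about 15 degrees past the socket's corner direction, where the stated play allows about 8. I relied on the white line itself to decide where to stop.
- The side camera could not confirm the line, because the key's long arm hides it in that view.

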